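Scan and pack a toy shop order

TASK

Pack this collection order at the toy shop counter: take the scanner from its tray and scan the label on every boxed toy, one after the other from the largest box to the smallest, holding the beam steady on each label for a good second from about 10 cm away, then stand the scanner back upright in its tray. Then put all the boxed toys flat and label up on the floor of the carton and fold the carton's flap down until it lies shut on the rim. Do not let the scanner fall over, and leave the basket, the tape and the toy car alone.

Things in the scene. Friction and masses are not known exactly. Their poses are not given: they have to be found in the camera images.
- toy1: boxed toy truck, yellow box 100 long x 46 wide x 61 mm high (the largest of up to four; any of them may be absent); origin at the centre of its underside, x along its length, z up
- toy1_label (a point): centre of the white bar-code label (24 x 34 mm) on the top face of toy1, 34 mm from the box's middle towards its +x end; z up
- toy2: boxed toy truck, yellow box 85 long x 46 wide x 54 mm high (number 2 in size of up to four; any of them may be absent); origin at the centre of its underside, x along its length, z up
- toy2_label (a point): centre of the white bar-code label (24 x 34 mm) on the top face of toy2, 26.5 mm from the box's middle towards its +x end; z up
- toy3: boxed toy truck, yellow box 70 long x 46 wide x 47 mm high (number 3 in size of up to four; any of them may be absent); origin at the centre of its underside, x along its length, z up
- toy3_label (a point): centre of the white bar-code label (24 x 34 mm) on the top face of toy3, 19 mm from the box's middle towards its +x end; z up
- toy4: boxed toy truck, yellow box 55 long x 46 wide x 40 mm high (the smallest of up to four; any of them may be absent); origin at the centre of its underside, x along its length, z up
- toy4_label (a point): centre of the white bar-code label (24 x 34 mm) on the top face of toy4, 11.5 mm from the box's middle towards its +x end; z up
- scanner: grey hand scanner, 250 g, upright in the black tray: foot 70 x 50 x 30 mm; handle 30 (along x) x 28 mm (along y), centred over the origin, up to z = 165 mm, best held across its 28 mm at z = 135 mm; the nose sticks out at +x, up to 68 mm from the handle's axis, at z = 33 to 83 mm. Origin at the centre of its underside, x towards the nose, z up along the handle
- scan_window (a point): centre of the scanner's amber window, at x 55, y 0, z 40.7 mm in the scanner's frame; its z axis is the beam, which leaves the window forward and down: 30 degrees from the scanner's -z towards its +x. It reads a label lying 60 to 150 mm from the window along the beam, best about 100 mm
- tray: black charging tray of the scanner, fixed to the counter: 110 x 90 mm outside, walls 4 mm thick and 16 mm high, floor 4 mm thick; origin at the centre of its underside, x along its 110 mm side. The scanner stands on its floor, nose towards the tray's +x
- carton: open cardboard mailer carton, fixed to the counter: outside 232 (x) x 220 (y) x 80 mm high, walls and floor 5 mm thick; origin at the centre of its underside, the flap's hinge along its +x rim (away to the robot's right)
- flap (a joint): angle of the carton's flap: 0 shut flat on the rim, 1.57 standing upright at the hinge, up to 1.95 leaning outwards. The crease is stiff: it stays where it is left and takes about 1.1 N at the free edge (0.25 N m)
- flap_hinge (a point): middle of the flap's hinge line, at x 116, y 0, z 80.5 mm in the carton's frame; the flap is a sheet 232 mm (hinge to edge) x 220 mm wide x 5 mm thick
- flap_edge (a point): middle of the flap's free edge, 232 mm from the hinge
- basket: bystander: orange slatted basket 90 x 130 x 60 mm; origin under its centre
- tape: bystander: roll of clear tape, 90 mm across, 48 mm high; origin under its centre
- toy_car: bystander: unboxed red and white toy car 110 x 62 x 60 mm; origin under its centre

How it is judged:
By the outcome, as a careful person would: the job done as asked, in the order asked, and still so for the second after the job is handed in, with the robot touching nothing.
Of toy1, toy2, toy3, toy4 only 3 to 4 are there at a start; the rules pass over those that are not, and their reading is None.
At some moment in a run one of toy1, toy2, toy3, toy4 may be knocked a few centimetres aside while the robot is not near it.
It also fails if it takes over 210 s, if anything falls off the work surface, if the arm or the gripper's body presses on something with over 40 N, if the wrist force passes 120 N, or if a joint passes its speed limit or range.

ROBOT

A 7-joint arm with a two-finger parallel gripper is mounted at the origin on the work surface. World frame = base frame: x ahead of the robot, y to its left, z up, the work surface at z = 0. Lengths are in m, angles in rad, forces in N, time in s.
With the tool pointing down it reaches from about 0.375 to 0.925 m from the base axis. Payload 3.1 kg.
Tool frame: the origin (TCP) lies on the mounting face of the last link; the fingertips stand manip.nose_length ahead of it and the grasp point (between the pads) lies 155 mm ahead of it (manip.nose_length is the distance from the TCP to the fingertips, in m); z points along the fingers, y is the line along which they close (so a half turn about z gives the same grasp; the last joint's range is limited). The gripper opens to 85 mm and grips with 20 to 120 N. Pads are 22 mm wide; open, the fingers measure 114 mm over their backs; the gripper's body (76 mm by 85 mm) begins 54 mm behind the grasp point. The pads swing forward as they close: fully open they stand 13 mm farther back than shut.
Start: joints at [-1.354, 0.383, 0.044, 1.598, -0.018, 1.161, -0.05], TCP at [0.201, 0.618, 0.405] pointing down, gripper open.
Joint ranges: [-2.61, 2.61], [-0.41, 2.15], [-1.48, 1.57], [0, 2.5], [-1.57, 4.71], [0.05, 1.97], [-2.85, 2.85]. Speed limits (rad/s): [2.79, 2.79, 3.14, 3.14, 3.14, 3.14, 3.14].

INTERFACE

Orientations are given as a unit quaternion [x, y, z, w].
In Python, from rig import sensors, vision, manip gives the robot as it stands.
- The arm moves only by the tool apply_moves, never from a script. Its argument "steps" is a list of rows, each an object with "grip": the opening, from -1 (shut) to 1 (fully open); "slide": the shift along the tool's x, y, z scaled (see below), a list of three; "yaw": the turn about the tool's z scaled (see below). In form: [{"grip": grip, "slide": [tx, ty, tz], "yaw": yaw}, ...]. A call has 1 to 12 rows; each row shifts and turns the commanded pose from where the row before left it, along the tool's axes as they then stand; what a row does not reach is not made up. The controller multiplies each number of a shift by 0.3 m and each number of a turn by 5 degrees. A row lasts 1/12 s, in which the tool goes at most 41.7 mm and 7.16 degrees, less where a joint would pass 70% of its speed; a pose out of reach is approached as far as the arm can. A call with a number of a shift or a turn outside -1 to 1 is refused whole. A call with a gripper value outside its range is refused whole. The fingers move at their own pace and stop on an object; the grip force is fixed at half the most. Time passes only in rows, so rows that do not move let the fingers close. It gives the time, the measured TCP pose, the force, the opening and the grip force at its end, in the units of the state.
- sensors.get_obs(): the state, without advancing time (a new reading comes with each control period).
- vision.grab_frame(name): name is "scene" or "top"; returns a dict with "color" (420x560x3 uint8, red, green, blue), "K" (3x3 intrinsics, pixels), "extrinsics" (4x4, takes a point from camera to world coordinates). Camera axes: x right, y up, looking along -z (the intrinsics and any distortion apply to the point x, -y, -z); pixel columns grow to the right and rows downward; lengths in m; the calibration is good to about 2 mm. A picture is of the moment at which its call begins. There is no depth.
- manip.finish_job(): hands the job in; it is judged then, once.
The state is a dict: "time": time; "qpos": joint angles; "joint_vel": joint speeds; "joint_efforts": joint torques, N m; "tcp_pos": TCP position; "tool_rot": TCP orientation; "wrist_force": force on the tool from outside, world axes, zero at the start; "ft_torque": the same for the moment, N m; "grip_width": finger opening in m; "finger_force": force on a finger pad.
Only numpy, scipy, OpenCV 4.12 (cv2) and the standard library are available. Lean on these libraries where they do the work, as an engineer would, in place of code of your own. Each camera call takes 0.05 s, during which the arm holds its last target. There are 200 camera calls.

## Working session

There is one attempt and no reset: what is moved stays moved. The work goes in short steps, Python scripts to look and compute and a tool call to move; the robot and the scene stay as the last step left them, time stands still between calls to the robot, and variables do not carry over. Pictures are saved under pics/ and viewed, at most 14 in all, crops included, and the job is handed in when it is done.

Besides the shell and the picture viewer there is one more tool, called after ">>>" as name([rows], argument=value, ...), one row to a line, values as JSON. apply_moves: Moves the arm, as the interface text tells. Shifts and turns lie within -1 to 1; 1 stands for 0.3 m of shift or 5 degrees of turn. Its arguments: {"type":"object","properties":{"steps":{"type":"array","items":{"type":"object","properties":{"grip":{"type":"number"},"slide":{"type":"array","items":{"type":"number"}},"yaw":{"type":"number"}}}}},"required":["steps"]}

```bash
ls; mkdir -p pics
python3 - <<'E'
from rig import sensors, vision, manip
import cv2
o=sensors.get_obs();print(o, manip.nose_length)
for n in("scene","top"):
    f=vision.grab_frame(n);cv2.imwrite(f"pics/{n}0.png",f["color"][:,:,::-1]);print(f["K"],f["extrinsics"])
E
```

```text
pics
{'time': 0.0, 'qpos': array([-1.35377383,  0.38383344,  0.04386231,  1.59958654, -0.01791627,
        1.16122069, -0.04990817]), 'joint_vel': array([ 9.17890886e-04, -1.56363663e-04, -4.85505831e-05,  6.87013183e-05,
        2.10248746e-04,  1.80461075e-03, -8.15906969e-04]), 'joint_efforts': array([-1.47018964e-04, -4.33459568e+01,  1.02419514e+00, -2.49518180e+01,
        1.05960824e-02,  1.14340745e-02,  3.86107999e-06]), 'tcp_pos': array([0.20111353, 0.61758408, 0.40328221]), 'tool_rot': array([ 1.56742799e-01,  9.87638564e-01, -1.32015895e-03, -1.39601939e-04]), 'wrist_force': array([-0.53484088,  0.03981368, -0.05022922]), 'ft_torque': array([ 0.0009998 , -0.02489262, -0.01335694]), 'finger_force': 0.0, 'grip_width': 0.08517370785838958} 0.1734
[[403.65990615   0.         272.41916039]
 [  0.         403.65990615 207.33317439]
 [  0.           0.           1.        ]] [[ 0.75527274 -0.50501193  0.41776313  1.06661281]
 [ 0.65534909  0.59063784 -0.47081261 -0.52399534]
 [-0.00898073  0.62937262  0.77705177  0.87869523]
 [ 0.          0.          0.          1.        ]]
[[483.70123515   0.         272.92991746]
 [  0.         483.70123515 209.93905342]
 [  0.           0.           1.        ]] [[ 0.01950241  0.98991231 -0.14033274  0.44152246]
 [-0.99978616  0.02027423  0.00407224 -0.02785235]
 [ 0.0068763   0.14022331  0.99009603  1.37437328]
 [ 0.          0.          0.          1.        ]]
```

View pics/scene0.png

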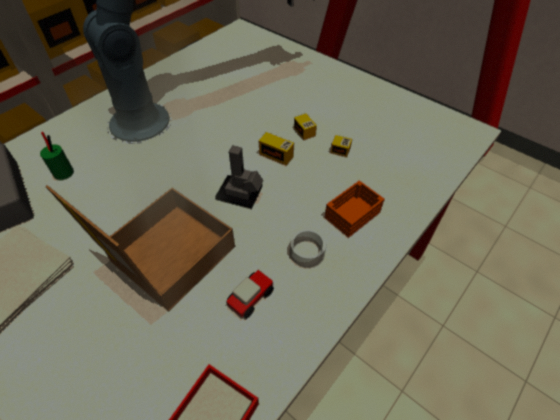

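View pics/top0.png

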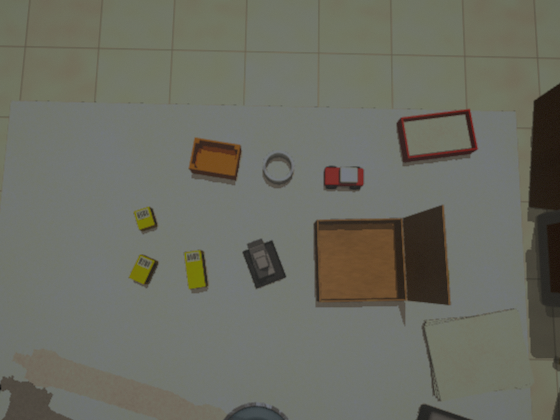

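The scene picture shows three yellow boxes at about (276,148), (305,126) and (341,145), with the scanner in its tray at (240,185) and the carton with its flap up at (165,245). The top picture shows the boxes at (195,269), (143,269) and (145,218), the scanner and tray at (264,263), and the carton at (360,260) with its flap leaning out to the right. Next I'll zoom in.

```bash
cat > h.py <<'E'
import numpy as np, cv2
from rig import sensors, vision, manip
def ray(f,uv):
    K,E=f["K"],f["extrinsics"]
    d=np.linalg.inv(K)@np.array([uv[0],uv[1],1.]); d=E[:3,:3]@np.array([d[0],-d[1],-d[2]])
    return E[:3,3],d
def onz(f,uv,z):
    c,d=ray(f,uv); return c+d*(z-c[2])/d[2]
def proj(f,P):
    E=f["extrinsics"];p=E[:3,:3].T@(np.asarray(P)-E[:3,3]);q=f["K"]@np.array([p[0],-p[1],-p[2]]);return q[:2]/q[2]
E
python3 - <<'E'
from h import *
f=vision.grab_frame("top")
c=f["color"][195:300,120:300]
a=cv2.resize(np.clip(c.astype(float)*1.6,0,255).astype(np.uint8),None,fx=4.4,fy=4.4,interpolation=cv2.INTER_CUBIC)
cv2.imwrite("pics/topc.png",a[:,:,::-1])
f=vision.grab_frame("scene")
c=f["color"][105:215,210:365]
a=cv2.resize(np.clip(c.astype(float)*1.6,0,255).astype(np.uint8),None,fx=5,fy=5,interpolation=cv2.INTER_CUBIC)
cv2.imwrite("pics/scc.png",a[:,:,::-1])
E
```

```text
(no output)
```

View pics/topc.png

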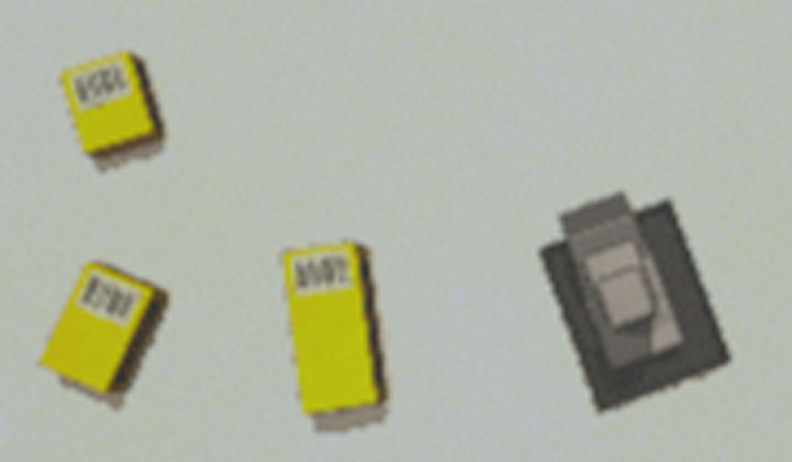

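View pics/scc.png

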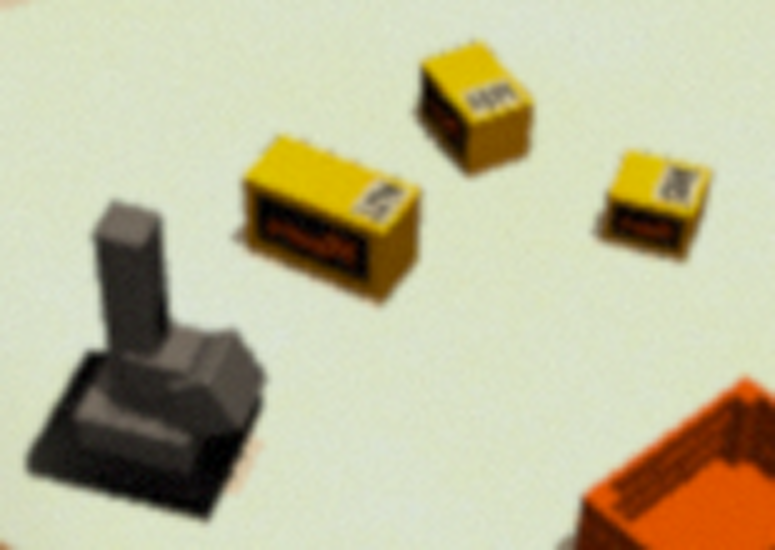

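```bash
cat >> h.py <<'E'
def toys(f,n=3):
    hsv=cv2.cvtColor(f["color"],cv2.COLOR_RGB2HSV)
    m=cv2.inRange(hsv,(20,130,105),(36,255,255))
    cs=[c for c in cv2.findContours(m,cv2.RETR_EXTERNAL,cv2.CHAIN_APPROX_NONE)[0] if cv2.contourArea(c)>150]
    out=[]
    for c in cs:
        h=cv2.convexHull(c)[:,0].astype(float)
        rough=None
        for z in (.061,.054,.047,.04):
            P=np.array([onz(f,p,z)[:2] for p in h])
            (cx,cy),(w,l),a=cv2.minAreaRect((P*1000).astype(np.float32))
            out_=(z,cx,cy,w,l,a)
            L={.061:100,.054:85,.047:70,.04:55}[z]
            e=abs(max(w,l)-L)+abs(min(w,l)-46)
            if rough is None or e<rough[0]: rough=(e,out_,P)
        z=rough[1][0];bx=cv2.boxPoints(((rough[1][1],rough[1][2]),(rough[1][3],rough[1][4]),rough[1][5]))
        e1,e2=bx[1]-bx[0],bx[2]-bx[1]; ax=e1 if np.linalg.norm(e1)>np.linalg.norm(e2) else e2
        ax=ax/np.linalg.norm(ax)
        ctr=np.array(rough[1][1:3])
        # label end: white (low saturation) pixels
        o=[]
        x,y,w,h_=cv2.boundingRect(c); 
        for v in range(y,y+h_):
            for u in range(x,x+w):
                if cv2.pointPolygonTest(cv2.convexHull(c),(u,v),False)>0 and hsv[v,u,1]<110: o.append(onz(f,(u,v),z)[:2]*1000)
        lab=np.mean(o,0) if o else ctr
        if (lab-ctr)@ax<0: ax=-ax
        out.append(dict(z=z,ctr=ctr.round(1),dims=np.round(rough[1][3:5],1),yaw=round(float(np.degrees(np.arctan2(ax[1],ax[0]))),1),lab=lab.round(1),px=np.mean(h,0).round(0)))
    return out
E
python3 - <<'E'
from h import *
f=vision.grab_frame("top")
for t in toys(f): print(t)
hsv=cv2.cvtColor(f["color"],cv2.COLOR_RGB2HSV)
m=cv2.inRange(f["color"][195:300,230:300],(0,0,0),(105,105,105))
for thr in (50,):
  c=max(cv2.findContours(m,cv2.RETR_EXTERNAL,cv2.CHAIN_APPROX_NONE)[0],key=cv2.contourArea)[:,0]+[230,195]
  P=np.array([onz(f,p,.016)[:2]*1000 for p in c],np.float32); print("tray",cv2.minAreaRect(P))
# quad corners approx of tray incl nose
  q=cv2.approxPolyDP(c.reshape(-1,1,2),3,True)[:,0]; print(q.tolist(),[onz(f,p,.016)[:2].round(4).tolist() for p in q])
for p in [(316,220),(402,219),(405,299),(316,300)]: print("carton",p,onz(f,p,.08).round(3))
print(f["color"][195:300:15,262].tolist())
c=f["color"][200:310,305:460]
a=cv2.resize(np.clip(c.astype(float)*1.6,0,255).astype(np.uint8),None,fx=5,fy=5,interpolation=cv2.INTER_CUBIC)
cv2.imwrite("pics/cart.png",a[:,:,::-1])
E
```

```text
{'z': 0.047, 'ctr': array([460.5, 321.9]), 'dims': array([43. , 67.4]), 'yaw': -22.5, 'lab': array([478.5, 314.6]), 'px': array([143., 268.])}
{'z': 0.061, 'ctr': array([463. , 175.9]), 'dims': array([97.5, 43.4]), 'yaw': 9.9, 'lab': array([496.4, 181.6]), 'px': array([195., 269.])}
tray ((487.6451110839844, -8.676307678222656), (131.25460815429688, 94.38836669921875), 21.413005828857422)
[[272, 240], [254, 240], [242, 251], [256, 289], [286, 276]] [[0.5487, -0.0325], [0.5476, 0.0181], [0.5161, 0.0509], [0.4118, 0.0092], [0.4491, -0.0734]]
carton (316, 220) [ 0.6  -0.15  0.08]
carton (402, 219) [ 0.607 -0.382  0.08 ]
carton (405, 299) [ 0.395 -0.386  0.08 ]
carton (316, 300) [ 0.388 -0.151  0.08 ]
[[115, 119, 119], [115, 119, 112], [115, 119, 114], [84, 84, 80], [87, 83, 78], [50, 50, 49], [43, 43, 38]]
```

View pics/cart.png

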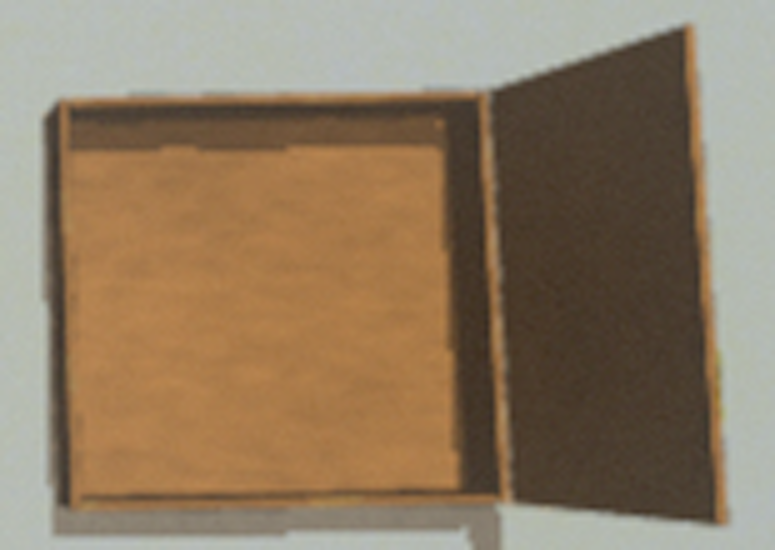

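The crop shows the carton's rim corners, in full-image pixels, at about (317,220), (403,219), (406.6,299.6) and (319,301.4). The flap leans outwards past upright. Next I'll get toy4, the tray and the scanner handle.

```bash
sed -i 's/(20,130,105)/(20,130,85)/' h.py
python3 - <<'E'
from h import *
f=vision.grab_frame("top");s=vision.grab_frame("scene")
for t in toys(f): print(t)
R=np.array([onz(f,(u/4.4+119.6,v/4.4+194.6),.016)[:2] for u,v in [(542,248),(600,410),(730,360),(672,200)]])*1000
print("tray",R.round(1).tolist(),R.mean(0),np.degrees(np.arctan2(*(R[0]-R[1]+R[3]-R[2])[::-1])))
# handle top: two views
def two(a,b):
    c1,d1=ray(f,a);c2,d2=ray(s,b);d1=d1/np.linalg.norm(d1);d2=d2/np.linalg.norm(d2)
    A=np.array([[d1@d1,-d1@d2],[d1@d2,-d2@d2]]);t=np.linalg.solve(A,[(c2-c1)@d1,(c2-c1)@d2])
    return (c1+d1*t[0]+c2+d2*t[1])/2,np.linalg.norm(c1+d1*t[0]-c2-d2*t[1])
print("handle scene",onz(s,(210-.4+129/5,105-.4+226/5),.169).round(4))
for p in [(628,297),(618,257)]: print("handle top",onz(f,(p[0]/4.4+119.6,p[1]/4.4+194.6),.169).round(4))
C=np.array([onz(f,(u/5+304.6,v/5+199.6),.08)[:2] for u,v in [(58,98),(490,93),(510,500),(70,508)]])*1000
print("carton",C.round(1).tolist(),C.mean(0),np.degrees(np.arctan2(*(C[1]-C[0]+C[2]-C[3])[::-1])))
# flap free edge outer: top corners seen in top at (690,25),(724,522): ray meets circle of radius .232 about hinge
for (u,v),h in [((690,25),C[1]),((724,522),C[2])]:
    c,d=ray(f,(u/5+304.6,v/5+199.6))
    for th in np.arange(1.2,2,.05):
        z=.0805+.232*np.sin(th);P=c+d*(z-c[2])/d[2]
        r=(P[1]-h[1]/1000)-.232*-np.cos(th)*-1
        print(round(th,2),round(1000*((h[1]/1000-P[1])+.232*np.cos(th)),0),end="; ")
    print()
E
```

```text
{'z': 0.047, 'ctr': array([460.7, 320.7]), 'dims': array([44.3, 71.1]), 'yaw': -23.7, 'lab': array([478.5, 314.6]), 'px': array([142., 269.])}
{'z': 0.061, 'ctr': array([462.5, 174.5]), 'dims': array([98.8, 45.7]), 'yaw': 9.7, 'lab': array([496.4, 181.6]), 'px': array([196., 272.])}
tray [[516.3, 48.7], [415.2, 9.3], [448.0, -72.1], [548.5, -33.4]] [481.97787328 -11.85310047] 21.16294912171376
handle scene [ 0.4887 -0.0124  0.169 ]
handle top [ 0.4813 -0.0091  0.169 ]
handle top [ 0.5036 -0.0029  0.169 ]
carton [[602.1, -150.4], [609.6, -383.8], [393.3, -390.5], [384.7, -158.2]] [ 497.44761965 -270.70586401] -88.02226141192068
1.2 116.0; 1.25 103.0; 1.3 91.0; 1.35 79.0; 1.4 66.0; 1.45 54.0; 1.5 42.0; 1.55 31.0; 1.6 19.0; 1.65 8.0; 1.7 -3.0; 1.75 -14.0; 1.8 -25.0; 1.85 -35.0; 1.9 -45.0; 1.95 -54.0; 
1.2 117.0; 1.25 105.0; 1.3 93.0; 1.35 80.0; 1.4 68.0; 1.45 56.0; 1.5 44.0; 1.55 32.0; 1.6 21.0; 1.65 9.0; 1.7 -2.0; 1.75 -13.0; 1.8 -23.0; 1.85 -33.0; 1.9 -43.0; 1.95 -52.0;
```

```bash
cat >> h.py <<'E'
def go(p,phi,x,y,z,phi2=None):
    "moves from tcp p, tool-x angle phi: print yaw (in row units) first, then slide in row units at new phi"
    phi2=phi if phi2 is None else phi2
    a=np.radians(phi2);d=np.array([x,y,z])-p
    s=np.array([d[0]*np.cos(a)+d[1]*np.sin(a),d[0]*np.sin(a)-d[1]*np.cos(a),-d[2]])/.3
    n=int(np.ceil(np.linalg.norm(s)/.13))
    print("yaw tot",round((phi-phi2)/5,2),"slide tot",s.round(3),"rows",n,"each",(s/max(n,1)).round(4)); return np.array([x,y,z]),phi2
def cur():
    o=sensors.get_obs();q=o["tool_rot"];x=np.array([1-2*(q[1]**2+q[2]**2),2*(q[0]*q[1]+q[2]*q[3])])
    phi=np.degrees(np.arctan2(x[1],x[0]))%360
    print("t",round(o["time"],2),"tcp",o["tcp_pos"].round(4),"phi",round(phi,2),"F",o["wrist_force"].round(1),"grip",round(o["grip_width"],4),round(float(o["finger_force"]),1),"j7",o["qpos"][6].round(2)); return o["tcp_pos"],phi
E
python3 - <<'E'
from h import *
f=vision.grab_frame("top")
hsv=cv2.cvtColor(f["color"],cv2.COLOR_RGB2HSV)
print(hsv[210:232:2,145].tolist())
m=cv2.inRange(hsv,(20,130,85),(36,255,255))
print([(cv2.contourArea(c),c.mean(0)) for c in cv2.findContours(m,cv2.RETR_EXTERNAL,cv2.CHAIN_APPROX_NONE)[0] if len(c)>15])
p,a=cur()
p,a=go(p,a,.482,-.012,.36,201); go(p,a,.482,-.012,.294)
E
```

```text
[[30, 32, 97], [30, 34, 98], [27, 34, 76], [36, 32, 110], [29, 191, 115], [31, 233, 116], [30, 233, 117], [30, 233, 115], [30, 233, 116], [20, 146, 63], [18, 66, 70]]
[(389.0, array([[141.44444444, 268.91666667]])), (433.0, array([[193.88571429, 265.8       ]])), (147.5, array([[143.89873418, 218.07594937]]))]
t 0.4 tcp [0.2012 0.618  0.4045] phi 161.96 F [-0.  -0.  -0.2] grip 0.0855 0.0 j7 -0.05
yaw tot -7.81 slide tot [-0.121 -2.296  0.148] rows 18 each [-0.0067 -0.1276  0.0082]
yaw tot 0.0 slide tot [-0.    0.    0.22] rows 2 each [-0.    0.    0.11]
```

>>> apply_moves([
  {"grip": 1, "slide": [0, 0, 0], "yaw": -0.98},
  {"grip": 1, "slide": [0, 0, 0], "yaw": -0.98},
  {"grip": 1, "slide": [0, 0, 0], "yaw": -0.98},
  {"grip": 1, "slide": [0, 0, 0], "yaw": -0.98},
  {"grip": 1, "slide": [0, 0, 0], "yaw": -0.98},
  {"grip": 1, "slide": [0, 0, 0], "yaw": -0.98},
  {"grip": 1, "slide": [0, 0, 0], "yaw": -0.98},
  {"grip": 1, "slide": [0, 0, 0], "yaw": -0.95},
  {"grip": 1, "slide": [-0.007, -0.128, 0.008], "yaw": 0},
  {"grip": 1, "slide": [-0.007, -0.128, 0.008], "yaw": 0},
  {"grip": 1, "slide": [-0.007, -0.128, 0.008], "yaw": 0},
  {"grip": 1, "slide": [-0.007, -0.128, 0.008], "yaw": 0},
])

```text
time: 1.4
tcp_pos: [0.2646, 0.4762, 0.395]
tool_rot: [-0.183, 0.983, 0.0, 0.0]
wrist_force: [0.8, -0.1, 0.8]
grip_width: 0.0857
finger_force: 0.0
```

>>> apply_moves([
  {"grip": 1, "slide": [-0.007, -0.128, 0.008], "yaw": 0},
  {"grip": 1, "slide": [-0.007, -0.128, 0.008], "yaw": 0},
  {"grip": 1, "slide": [-0.007, -0.128, 0.008], "yaw": 0},
  {"grip": 1, "slide": [-0.007, -0.128, 0.008], "yaw": 0},
  {"grip": 1, "slide": [-0.007, -0.128, 0.008], "yaw": 0},
  {"grip": 1, "slide": [-0.007, -0.128, 0.008], "yaw": 0},
  {"grip": 1, "slide": [-0.007, -0.128, 0.008], "yaw": 0},
  {"grip": 1, "slide": [-0.007, -0.128, 0.008], "yaw": 0},
  {"grip": 1, "slide": [-0.007, -0.128, 0.008], "yaw": 0},
  {"grip": 1, "slide": [-0.007, -0.128, 0.008], "yaw": 0},
  {"grip": 1, "slide": [-0.007, -0.128, 0.008], "yaw": 0},
  {"grip": 1, "slide": [0, 0, 0], "yaw": 0},
])

```text
time: 2.4
tcp_pos: [0.4394, 0.0838, 0.369]
tool_rot: [-0.176, 0.984, -0.002, 0.001]
wrist_force: [-0.1, -0.3, 0.2]
grip_width: 0.0853
finger_force: 0.0
```

```bash
sed -i 's/>150\]/>100]/' h.py
python3 - <<'E'
from h import *
f=vision.grab_frame("top")
for t in toys(f): print(t)
p,a=cur()
p,a=go(p,a,.482,-.012,.34,201); go(p,a,.482,-.012,.294)
E
```

```text
{'z': 0.047, 'ctr': array([460.7, 321. ]), 'dims': array([45. , 70.4]), 'yaw': -21.7, 'lab': array([478.3, 314.6]), 'px': array([141., 267.])}
{'z': 0.04, 'ctr': array([600.9, 323.9]), 'dims': array([53.7, 44.7]), 'yaw': 19.7, 'lab': array([612.7, 329.3]), 'px': array([144., 219.])}
t 2.45 tcp [0.4384 0.0873 0.3689] phi 200.46 F [-0.2  0.2 -0.3] grip 0.0854 0.0 j7 1.65
yaw tot -0.11 slide tot [-0.017 -0.361  0.096] rows 3 each [-0.0057 -0.1203  0.0322]
yaw tot 0.0 slide tot [-0.     0.     0.153] rows 2 each [-0.      0.      0.0767]
```

>>> apply_moves([
  {"grip": 1, "slide": [-0.006, -0.12, 0.032], "yaw": -0.11},
  {"grip": 1, "slide": [-0.006, -0.12, 0.032], "yaw": 0},
  {"grip": 1, "slide": [-0.006, -0.12, 0.032], "yaw": 0},
  {"grip": 1, "slide": [0, 0, 0], "yaw": 0},
  {"grip": 1, "slide": [0, 0, 0.04], "yaw": 0},
  {"grip": 1, "slide": [0, 0, 0.04], "yaw": 0},
  {"grip": 1, "slide": [0, 0, 0.04], "yaw": 0},
  {"grip": 1, "slide": [0, 0, 0.033], "yaw": 0},
  {"grip": 1, "slide": [0, 0, 0], "yaw": 0},
])

```text
time: 3.2
tcp_pos: [0.4804, -0.0056, 0.292]
tool_rot: [-0.188, 0.982, 0.0, -0.002]
wrist_force: [-1.3, 0.3, 0.5]
grip_width: 0.085
finger_force: 0.0
```

Run:
```python
from h import *
f=vision.grab_frame("scene")
p,a=cur();go(p,a,.482,-.012,.294,201)
c=f["color"][90:230,170:310]
a=cv2.resize(np.clip(c.astype(float)*1.8,0,255).astype(np.uint8),None,fx=4,fy=4,interpolation=cv2.INTER_CUBIC)
cv2.imwrite("pics/gr.png",a[:,:,::-1])
```

```text
t 3.25 tcp [ 0.481  -0.0059  0.293 ] phi 201.65 F [-0.2 -0.1 -0.8] grip 0.0852 0.0 j7 2.0
yaw tot 0.13 slide tot [ 0.004 -0.02  -0.003] rows 1 each [ 0.0041 -0.0204 -0.0033]
```

View pics/gr.png

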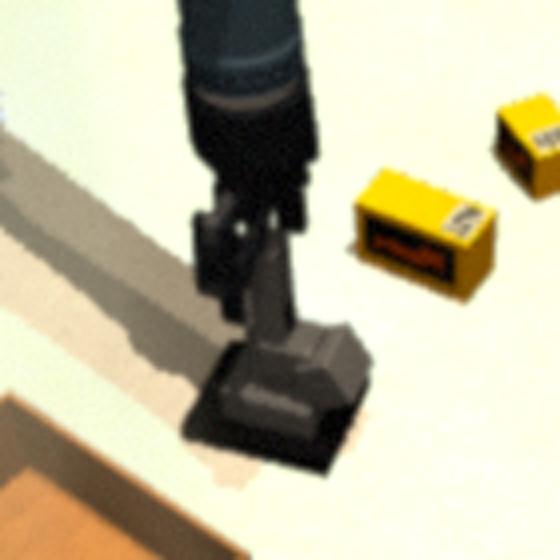

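The handle, at about (268,285) in the crop, stands between the open fingers over the tray. I'll centre sideways by 6 mm, close and lift.

>>> apply_moves([
  {"grip": 1, "slide": [0.004, -0.02, -0.003], "yaw": 0.13},
  {"grip": 1, "slide": [0, 0, 0], "yaw": 0},
  {"grip": -0.3, "slide": [0, 0, 0], "yaw": 0},
  {"grip": -1, "slide": [0, 0, 0], "yaw": 0},
  {"grip": -1, "slide": [0, 0, 0], "yaw": 0},
  {"grip": -1, "slide": [0, 0, 0], "yaw": 0},
  {"grip": -1, "slide": [0, 0, 0], "yaw": 0},
  {"grip": -1, "slide": [0, 0, 0], "yaw": 0},
  {"grip": -1, "slide": [0, 0, 0], "yaw": 0},
  {"grip": -1, "slide": [0, 0, 0], "yaw": 0},
  {"grip": -1, "slide": [0, 0, 0], "yaw": 0},
])

```text
time: 4.17
tcp_pos: [0.4827, -0.0127, 0.2951]
tool_rot: [-0.182, 0.983, 0.0, -0.0]
wrist_force: [-1.3, 1.4, 2.3]
grip_width: 0.0275
finger_force: 60.6
```

Run:
```python
from h import *
p,a=cur();go(p,a,.482,-.012,.294,201)
f=vision.grab_frame("top")
for t in toys(f): print(t)
```

```text
t 4.17 tcp [ 0.4827 -0.0127  0.2951] phi 200.93 F [-1.3  1.4  2.3] grip 0.0275 60.6 j7 2.0
yaw tot -0.01 slide tot [0.001 0.003 0.004] rows 1 each [0.0015 0.003  0.0035]
{'z': 0.047, 'ctr': array([460.9, 320.9]), 'dims': array([45., 70.]), 'yaw': -21.7, 'lab': array([478.3, 314.7]), 'px': array([142., 267.])}
{'z': 0.061, 'ctr': array([462.5, 174.6]), 'dims': array([98.9, 45.7]), 'yaw': 9.9, 'lab': array([496.4, 181.6]), 'px': array([196., 270.])}
{'z': 0.04, 'ctr': array([600.9, 323.9]), 'dims': array([53.7, 44.7]), 'yaw': 19.7, 'lab': array([612.7, 329.3]), 'px': array([144., 219.])}
```

Run:
```python
from h import *
p,a=cur()
for q in [(.4827,-.0127,.398),(.3979,.1429,.398),(.3803,.2763,.384),(.5136,.2903,.377)]: p,a=go(p,a,*q)
```

```text
t 4.22 tcp [ 0.4827 -0.0127  0.2951] phi 200.93 F [-1.3  1.2  4.3] grip 0.0274 60.7 j7 2.0
yaw tot 0.0 slide tot [ 0.    -0.    -0.343] rows 3 each [ 1.000e-04 -0.000e+00 -1.144e-01]
yaw tot 0.0 slide tot [ 0.079  0.585 -0.   ] rows 5 each [ 0.0157  0.1171 -0.    ]
yaw tot 0.0 slide tot [-0.104  0.436  0.047] rows 4 each [-0.026   0.1091  0.0117]
yaw tot 0.0 slide tot [-0.432 -0.115  0.023] rows 4 each [-0.1079 -0.0288  0.0058]
```

>>> apply_moves([
  {"grip": -1, "slide": [0, 0, -0.05], "yaw": 0},
  {"grip": -1, "slide": [0, 0, -0.1], "yaw": 0},
  {"grip": -1, "slide": [0, 0, -0.1], "yaw": 0},
  {"grip": -1, "slide": [0, 0, -0.093], "yaw": 0},
  {"grip": -1, "slide": [0.011, 0.084, 0], "yaw": 0},
  {"grip": -1, "slide": [0.011, 0.084, 0], "yaw": 0},
  {"grip": -1, "slide": [0.011, 0.084, 0], "yaw": 0},
  {"grip": -1, "slide": [0.011, 0.084, 0], "yaw": 0},
  {"grip": -1, "slide": [0.011, 0.084, 0], "yaw": 0},
  {"grip": -1, "slide": [0.011, 0.084, 0], "yaw": 0},
  {"grip": -1, "slide": [0.011, 0.084, 0], "yaw": 0},
  {"grip": -1, "slide": [0, 0, 0], "yaw": 0},
])

```text
time: 5.22
tcp_pos: [0.3952, 0.1479, 0.3964]
tool_rot: [-0.185, 0.983, 0.001, -0.002]
wrist_force: [0.1, 0.1, -2.3]
grip_width: 0.0273
finger_force: 60.5
```

Run:
```python
from h import *
p,a=cur();go(p,a,.3979,.1429,.398,200.93)
f=vision.grab_frame("scene")
for n in("top","scene"):
    f=vision.grab_frame(n)
    if n=="top": 
        for t in toys(f): print(t)
f=vision.grab_frame("scene")
c=f["color"][70:210,200:360]
a=cv2.resize(np.clip(c.astype(float)*1.8,0,255).astype(np.uint8),None,fx=4,fy=4,interpolation=cv2.INTER_CUBIC)
cv2.imwrite("pics/sc1.png",a[:,:,::-1])
```

```text
t 5.22 tcp [0.3952 0.1479 0.3964] phi 201.37 F [ 0.1  0.1 -2.3] grip 0.0273 60.5 j7 1.47
yaw tot 0.09 slide tot [-0.003 -0.019 -0.005] rows 1 each [-0.0026 -0.0187 -0.0052]
{'z': 0.047, 'ctr': array([460.9, 320.9]), 'dims': array([45. , 70.7]), 'yaw': -21.7, 'lab': array([478.5, 314.6]), 'px': array([142., 266.])}
{'z': 0.054, 'ctr': array([472.5, 177.4]), 'dims': array([79.5, 45.7]), 'yaw': 9.7, 'lab': array([482.1, 178.8]), 'px': array([196., 262.])}
{'z': 0.04, 'ctr': array([600.8, 323.9]), 'dims': array([53.6, 45.2]), 'yaw': 20.0, 'lab': array([612.7, 329.1]), 'px': array([144., 219.])}
```

View pics/sc1.png

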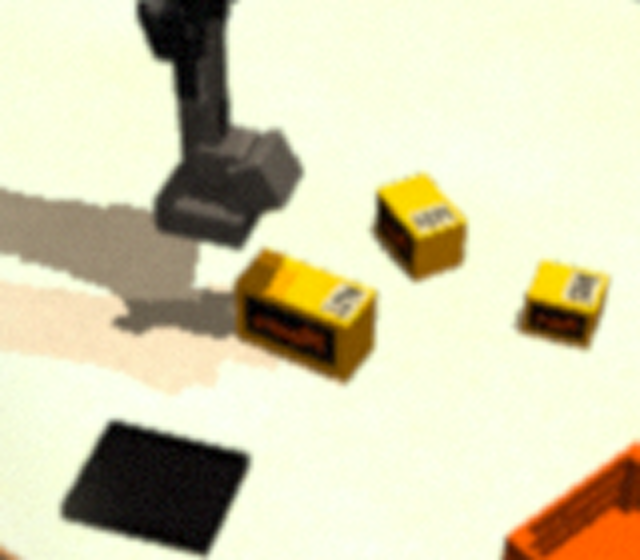

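The scanner hangs upright in the gripper at about (230,190) in the crop, with its nose pointing towards toy1's label at (343,298). The empty tray is at (155,485). I'll correct the remaining 6 mm and check how the scanner sits in the hand.

>>> apply_moves([
  {"grip": -1, "slide": [-0.003, -0.019, -0.005], "yaw": 0.09},
  {"grip": -1, "slide": [0, 0, 0], "yaw": 0},
  {"grip": -1, "slide": [0, 0, 0], "yaw": 0},
  {"grip": -1, "slide": [0, 0, 0], "yaw": 0},
  {"grip": -1, "slide": [0, 0, 0], "yaw": 0},
  {"grip": -1, "slide": [0, 0, 0], "yaw": 0},
])

```text
time: 5.92
tcp_pos: [0.4011, 0.1385, 0.3993]
tool_rot: [-0.178, 0.984, 0.0, -0.0]
wrist_force: [0.6, 0.1, -3.5]
grip_width: 0.0275
finger_force: 60.3
```

```bash
cat >> h.py <<'E'
def beam(p,phi,lz):
    a=np.radians(phi-180);c,s=np.cos(a),np.sin(a)
    o=sensors.get_obs();b=p[2]-.2911
    d=(b+.0407-lz);r=.055+d*np.tan(np.radians(30))
    from scipy.spatial.transform import Rotation as R
    print("beam hits (vertical tool)",(p[:2]+r*np.array([c,s])).round(4),"dist",round(d/np.cos(np.radians(30)),4),"tool z",R.from_quat(o["tool_rot"]).as_matrix()[:,2].round(4))
E
python3 - <<'E'
from h import *
p,a=cur();beam(p,a,.061);go(p,a,.3979,.1429,.398,200.93)
f=vision.grab_frame("scene")
an=np.radians(a-180);ux=np.array([np.cos(an),np.sin(an),0]);uy=np.array([-np.sin(an),np.cos(an),0])
for x,y,z in [(-.035,-.025,0),(.035,-.025,0),(.035,-.025,.03)]:
    q=proj(f,np.array([p[0],p[1],p[2]-.2911])+x*ux+y*uy+z*np.array([0,0,1]));print("pred",(q.round(1)),"crop",((q-[200,70])*4).round(0))
c=f["color"][90:150,220:300]
a=cv2.resize(np.clip(c.astype(float)*1.8,0,255).astype(np.uint8),None,fx=8,fy=8,interpolation=cv2.INTER_CUBIC)
for x,y,z in [(-.035,-.025,0),(.035,-.025,0),(.035,-.025,.03),(.035,.025,0)]:
    q=proj(f,np.array([p[0],p[1],p[2]-.2911])+x*ux+y*uy+z*np.array([0,0,1]));cv2.circle(a,tuple(int(v) for v in (q-[220,90]+.5)*8),4,(255,0,0),1)
cv2.imwrite("pics/sc2.png",a[:,:,::-1])
E
```

```text
t 5.92 tcp [0.4011 0.1385 0.3993] phi 200.45 F [ 0.6  0.1 -3.5] grip 0.0275 60.3 j7 1.48
beam hits (vertical tool) [0.5001 0.1755] dist 0.1014 tool z [-1.e-04 -0.e+00 -1.e+00]
yaw tot -0.1 slide tot [0.005 0.017 0.004] rows 1 each [0.0047 0.0174 0.0042]
pred [237.2 127.6] crop [149. 230.]
pred [259.4 133. ] crop [238. 252.]
pred [259.1 124.8] crop [236. 219.]
```

View pics/sc2.png

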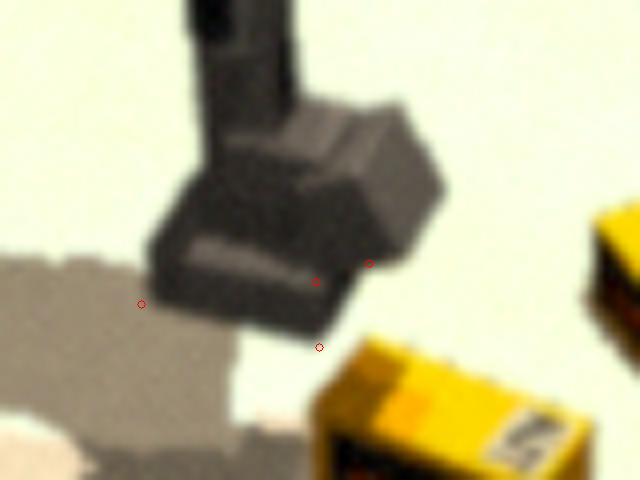

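The predicted foot corners, drawn as red rings, fall within about 1–2 px of the real foot. So the grasp is true, with the scanner perhaps 2 mm forward. I'll correct the aim and hold.

>>> apply_moves([
  {"grip": -1, "slide": [0.01, 0.017, 0.004], "yaw": -0.1},
  {"grip": -1, "slide": [0, 0, 0], "yaw": 0},
  {"grip": -1, "slide": [0, 0, 0], "yaw": 0},
  {"grip": -1, "slide": [0, 0, 0], "yaw": 0},
  {"grip": -1, "slide": [0, 0, 0], "yaw": 0},
  {"grip": -1, "slide": [0, 0, 0], "yaw": 0},
  {"grip": -1, "slide": [0, 0, 0], "yaw": 0},
  {"grip": -1, "slide": [0, 0, 0], "yaw": 0},
  {"grip": -1, "slide": [0, 0, 0], "yaw": 0},
  {"grip": -1, "slide": [0, 0, 0], "yaw": 0},
  {"grip": -1, "slide": [0, 0, 0], "yaw": 0},
  {"grip": -1, "slide": [0, 0, 0], "yaw": 0},
])

```text
time: 6.97
tcp_pos: [0.3965, 0.1423, 0.3981]
tool_rot: [-0.182, 0.983, 0.0, -0.0]
wrist_force: [-0.6, 0.1, -3.0]
grip_width: 0.0272
finger_force: 60.5
```

>>> apply_moves([
  {"grip": -1, "slide": [0, 0, 0], "yaw": 0},
  {"grip": -1, "slide": [0, 0, 0], "yaw": 0},
  {"grip": -1, "slide": [0, 0, 0], "yaw": 0},
  {"grip": -1, "slide": [0, 0, 0], "yaw": 0},
  {"grip": -1, "slide": [0, 0, 0], "yaw": 0},
  {"grip": -1, "slide": [0, 0, 0], "yaw": 0},
  {"grip": -1, "slide": [0, 0, 0], "yaw": 0},
  {"grip": -1, "slide": [0, 0, 0], "yaw": 0},
  {"grip": -1, "slide": [0, 0, 0], "yaw": 0},
])

```text
time: 7.72
tcp_pos: [0.3964, 0.1423, 0.3981]
tool_rot: [-0.182, 0.983, 0.0, -0.0]
wrist_force: [-0.5, 0.2, -1.7]
grip_width: 0.0274
finger_force: 60.5
```

Run:
```python
from h import *
f=vision.grab_frame("top")
for t in toys(f): print(t)
p,a=cur();beam(p,a,.061)
for q in [(.3783,.2757,.384),(.5116,.2895,.377)]: p,a=go(p,a,*q)
```

```text
{'z': 0.047, 'ctr': array([460.7, 321. ]), 'dims': array([45. , 70.4]), 'yaw': -21.7, 'lab': array([478.5, 314.7]), 'px': array([142., 266.])}
{'z': 0.04, 'ctr': array([482.1, 181.1]), 'dims': array([61.6, 46.2]), 'yaw': 9.7, 'lab': array([490.3, 182.7]), 'px': array([195., 260.])}
{'z': 0.04, 'ctr': array([600.8, 324. ]), 'dims': array([53.6, 45. ]), 'yaw': 19.9, 'lab': array([612.7, 329.3]), 'px': array([144., 219.])}
t 7.77 tcp [0.3964 0.1423 0.3981] phi 200.97 F [ 0.4 -0.2 -2. ] grip 0.0274 60.5 j7 1.48
beam hits (vertical tool) [0.4945 0.1799] dist 0.1001 tool z [-0.  0. -1.]
yaw tot 0.0 slide tot [-0.103  0.437  0.047] rows 4 each [-0.0257  0.1092  0.0117]
yaw tot 0.0 slide tot [-0.431 -0.116  0.023] rows 4 each [-0.1078 -0.029   0.0058]
```

Scan 1 is done, with the beam within 2 mm of the label centre for about 1.7 s. Next is toy3.

>>> apply_moves([
  {"grip": -1, "slide": [-0.017, 0.073, 0.008], "yaw": 0},
  {"grip": -1, "slide": [-0.017, 0.073, 0.008], "yaw": 0},
  {"grip": -1, "slide": [-0.017, 0.073, 0.008], "yaw": 0},
  {"grip": -1, "slide": [-0.017, 0.073, 0.008], "yaw": 0},
  {"grip": -1, "slide": [-0.017, 0.073, 0.008], "yaw": 0},
  {"grip": -1, "slide": [-0.017, 0.073, 0.008], "yaw": 0},
  {"grip": -1, "slide": [0, 0, 0], "yaw": 0},
  {"grip": -1, "slide": [0, 0, 0], "yaw": 0},
  {"grip": -1, "slide": [0, 0, 0], "yaw": 0},
  {"grip": -1, "slide": [0, 0, 0], "yaw": 0},
])

```text
time: 8.6
tcp_pos: [0.3784, 0.2749, 0.3836]
tool_rot: [-0.181, 0.983, -0.0, -0.0]
wrist_force: [0.5, -1.2, -2.5]
grip_width: 0.0272
finger_force: 60.5
```

Run:
```python
from h import *
f=vision.grab_frame("top")
for t in toys(f): print(t)
p,a=cur();beam(p,a,.047)
go(p,a,.3783,.2757,.384,200.93)
```

```text
{'z': 0.047, 'ctr': array([461.6, 320.9]), 'dims': array([43.2, 69.7]), 'yaw': -23.7, 'lab': array([478.5, 314.6]), 'px': array([142., 266.])}
{'z': 0.061, 'ctr': array([462.5, 174.6]), 'dims': array([98.9, 45.7]), 'yaw': 9.9, 'lab': array([496.4, 181.6]), 'px': array([196., 270.])}
{'z': 0.04, 'ctr': array([600.8, 324. ]), 'dims': array([53.6, 45. ]), 'yaw': 19.9, 'lab': array([612.7, 329.3]), 'px': array([144., 219.])}
t 8.65 tcp [0.3784 0.2748 0.3836] phi 200.84 F [ 1.  -0.4 -2.3] grip 0.0274 60.5 j7 1.23
beam hits (vertical tool) [0.4764 0.3121] dist 0.0996 tool z [-1.e-04 -4.e-04 -1.e+00]
yaw tot -0.02 slide tot [-0.001  0.003 -0.001] rows 1 each [-0.0007  0.003  -0.0012]
```

>>> apply_moves([
  {"grip": -1, "slide": [0, 0.003, 0], "yaw": 0},
  {"grip": -1, "slide": [0, 0, 0], "yaw": 0},
  {"grip": -1, "slide": [0, 0, 0], "yaw": 0},
  {"grip": -1, "slide": [0, 0, 0], "yaw": 0},
  {"grip": -1, "slide": [0, 0, 0], "yaw": 0},
  {"grip": -1, "slide": [0, 0, 0], "yaw": 0},
  {"grip": -1, "slide": [0, 0, 0], "yaw": 0},
  {"grip": -1, "slide": [0, 0, 0], "yaw": 0},
  {"grip": -1, "slide": [0, 0, 0], "yaw": 0},
  {"grip": -1, "slide": [0, 0, 0], "yaw": 0},
  {"grip": -1, "slide": [0, 0, 0], "yaw": 0},
  {"grip": -1, "slide": [0, 0, 0], "yaw": 0},
])

```text
time: 9.65
tcp_pos: [0.3777, 0.2768, 0.3837]
tool_rot: [-0.182, 0.983, 0.0, 0.0]
wrist_force: [0.5, 1.1, -3.1]
grip_width: 0.0272
finger_force: 60.5
```

>>> apply_moves([
  {"grip": -1, "slide": [0, 0, 0], "yaw": 0},
  {"grip": -1, "slide": [0, 0, 0], "yaw": 0},
  {"grip": -1, "slide": [0, 0, 0], "yaw": 0},
  {"grip": -1, "slide": [0, 0, 0], "yaw": 0},
  {"grip": -1, "slide": [0, 0, 0], "yaw": 0},
  {"grip": -1, "slide": [0, 0, 0], "yaw": 0},
])

```text
time: 10.15
tcp_pos: [0.3777, 0.2768, 0.3837]
tool_rot: [-0.182, 0.983, 0.0, -0.0]
wrist_force: [0.2, -0.3, -2.4]
grip_width: 0.0273
finger_force: 60.5
```

Run:
```python
from h import *
f=vision.grab_frame("top")
for t in toys(f): print(t)
p,a=cur();beam(p,a,.047)
go(p,a,.5116,.2895,.377,200.93)
```

```text
{'z': 0.047, 'ctr': array([461.5, 320.7]), 'dims': array([44.7, 68.9]), 'yaw': -22.1, 'lab': array([478.1, 314.5]), 'px': array([142., 265.])}
{'z': 0.061, 'ctr': array([462.4, 174.6]), 'dims': array([99.1, 45.7]), 'yaw': 9.9, 'lab': array([496.4, 181.6]), 'px': array([196., 270.])}
{'z': 0.04, 'ctr': array([600.8, 324. ]), 'dims': array([53.6, 45. ]), 'yaw': 19.9, 'lab': array([612.7, 329.3]), 'px': array([144., 219.])}
t 10.2 tcp [0.3777 0.2768 0.3837] phi 200.97 F [ 0.1 -0.4 -2.9] grip 0.0272 60.5 j7 1.23
beam hits (vertical tool) [0.4755 0.3143] dist 0.0996 tool z [-0.  0. -1.]
yaw tot 0.01 slide tot [-0.432 -0.12   0.022] rows 4 each [-0.108  -0.03    0.0056]
```

>>> apply_moves([
  {"grip": -1, "slide": [-0.072, -0.02, 0.004], "yaw": 0},
  {"grip": -1, "slide": [-0.072, -0.02, 0.004], "yaw": 0},
  {"grip": -1, "slide": [-0.072, -0.02, 0.004], "yaw": 0},
  {"grip": -1, "slide": [-0.072, -0.02, 0.004], "yaw": 0},
  {"grip": -1, "slide": [-0.072, -0.02, 0.004], "yaw": 0},
  {"grip": -1, "slide": [-0.072, -0.02, 0.002], "yaw": 0},
  {"grip": -1, "slide": [0, 0, 0], "yaw": 0},
  {"grip": -1, "slide": [0, 0, 0], "yaw": 0},
  {"grip": -1, "slide": [0, 0, 0], "yaw": 0},
  {"grip": -1, "slide": [0, 0, 0], "yaw": 0},
])

```text
time: 11.03
tcp_pos: [0.5105, 0.2898, 0.3767]
tool_rot: [-0.182, 0.983, 0.0, -0.001]
wrist_force: [-0.4, 0.1, -2.4]
grip_width: 0.0273
finger_force: 60.4
```

Run:
```python
from h import *
f=vision.grab_frame("top")
for t in toys(f): print(t)
p,a=cur();beam(p,a,.04)
go(p,a,.5116,.2895,.377,200.93)
```

```text
{'z': 0.047, 'ctr': array([457.7, 322.1]), 'dims': array([44.2, 62.6]), 'yaw': -23.7, 'lab': array([474.9, 318.8]), 'px': array([142., 274.])}
{'z': 0.061, 'ctr': array([462.4, 174.7]), 'dims': array([99.1, 45.9]), 'yaw': 9.9, 'lab': array([496.4, 181.6]), 'px': array([195., 269.])}
{'z': 0.04, 'ctr': array([600.8, 323.9]), 'dims': array([53.6, 45.2]), 'yaw': 20.0, 'lab': array([609.7, 328.8]), 'px': array([144., 218.])}
t 11.08 tcp [0.5105 0.2899 0.3768] phi 201.04 F [ 0.3  0.5 -2.3] grip 0.0276 60.4 j7 1.41
beam hits (vertical tool) [0.6084 0.3276] dist 0.0998 tool z [-0.0012 -0.     -1.    ]
yaw tot 0.02 slide tot [-0.003 -0.003 -0.001] rows 1 each [-0.003  -0.0025 -0.0005]
```

>>> apply_moves([
  {"grip": -1, "slide": [-0.004, -0.003, 0], "yaw": 0},
  {"grip": -1, "slide": [0, 0, 0], "yaw": 0},
  {"grip": -1, "slide": [0, 0, 0], "yaw": 0},
  {"grip": -1, "slide": [0, 0, 0], "yaw": 0},
  {"grip": -1, "slide": [0, 0, 0], "yaw": 0},
  {"grip": -1, "slide": [0, 0, 0], "yaw": 0},
  {"grip": -1, "slide": [0, 0, 0], "yaw": 0},
  {"grip": -1, "slide": [0, 0, 0], "yaw": 0},
  {"grip": -1, "slide": [0, 0, 0], "yaw": 0},
  {"grip": -1, "slide": [0, 0, 0], "yaw": 0},
  {"grip": -1, "slide": [0, 0, 0], "yaw": 0},
  {"grip": -1, "slide": [0, 0, 0], "yaw": 0},
])

```text
time: 12.08
tcp_pos: [0.513, 0.2892, 0.377]
tool_rot: [-0.182, 0.983, -0.0, -0.0]
wrist_force: [-0.8, -0.4, -2.6]
grip_width: 0.0276
finger_force: 60.4
```

>>> apply_moves([
  {"grip": -1, "slide": [0, 0, 0], "yaw": 0},
  {"grip": -1, "slide": [0, 0, 0], "yaw": 0},
  {"grip": -1, "slide": [0, 0, 0], "yaw": 0},
  {"grip": -1, "slide": [0, 0, 0], "yaw": 0},
  {"grip": -1, "slide": [0, 0, 0], "yaw": 0},
  {"grip": -1, "slide": [0, 0, 0], "yaw": 0},
])

```text
time: 12.58
tcp_pos: [0.513, 0.2891, 0.3771]
tool_rot: [-0.182, 0.983, -0.0, -0.0]
wrist_force: [-0.0, 0.5, -2.6]
grip_width: 0.0274
finger_force: 60.4
```

Run:
```python
from h import *
f=vision.grab_frame("top")
for t in toys(f): print(t)
p,a=cur();beam(p,a,.04)
p,a=go(p,a,.4827,-.0127,.38,200.93)
```

```text
{'z': 0.047, 'ctr': array([458.4, 322.3]), 'dims': array([43.1, 63.7]), 'yaw': -23.7, 'lab': array([475.5, 318.3]), 'px': array([141., 271.])}
{'z': 0.061, 'ctr': array([462.4, 174.7]), 'dims': array([99.1, 45.9]), 'yaw': 9.9, 'lab': array([496.4, 181.6]), 'px': array([195., 269.])}
t 12.63 tcp [0.513  0.2892 0.3771] phi 200.96 F [-0.6 -0.5 -2.6] grip 0.0274 60.4 j7 1.41
beam hits (vertical tool) [0.6111 0.3267] dist 0.1001 tool z [ 0. -0. -1.]
yaw tot 0.01 slide tot [ 0.454 -0.904 -0.01 ] rows 8 each [ 0.0567 -0.113  -0.0012]
```

Run:
```python
from h import *
f=vision.grab_frame("top")
hsv=cv2.cvtColor(f["color"],cv2.COLOR_RGB2HSV)
m=cv2.inRange(hsv,(20,130,85),(36,255,255))
print([(cv2.contourArea(c),c.mean(0)) for c in cv2.findContours(m,cv2.RETR_EXTERNAL,cv2.CHAIN_APPROX_NONE)[0] if len(c)>5])
a=np.vstack([cv2.resize(np.clip(vision.grab_frame(n)["color"][r].astype(float)*1.7,0,255).astype(np.uint8),(700,290),interpolation=cv2.INTER_CUBIC) for n,r in (("top",np.s_[200:258,110:250]),("scene",np.s_[110:168,250:390]))])
cv2.imwrite("pics/t4.png",a[:,:,::-1])
```

```text
[(222.5, array([[139.39726027, 270.26027397]])), (443.0, array([[193.9, 265.8]])), (95.0, array([[144.2375, 217.2   ]]))]
```

View pics/t4.png

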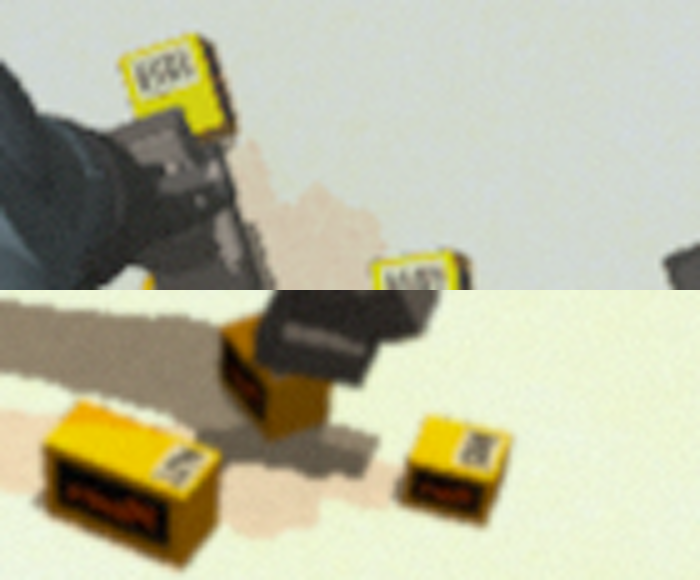

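The nose only hides part of toy4, at (170,80) in the upper crop, and the box hasn't moved. All scans are done, so I'll carry the scanner back to the tray.

>>> apply_moves([
  {"grip": -1, "slide": [0.05, -0.1, 0], "yaw": 0},
  {"grip": -1, "slide": [0.05, -0.1, 0], "yaw": 0},
  {"grip": -1, "slide": [0.05, -0.1, 0], "yaw": 0},
  {"grip": -1, "slide": [0.05, -0.1, 0], "yaw": 0},
  {"grip": -1, "slide": [0.05, -0.1, 0], "yaw": 0},
  {"grip": -1, "slide": [0.05, -0.1, 0], "yaw": 0},
  {"grip": -1, "slide": [0.05, -0.1, 0], "yaw": 0},
  {"grip": -1, "slide": [0.05, -0.1, 0], "yaw": 0},
  {"grip": -1, "slide": [0.05, -0.1, 0], "yaw": 0},
  {"grip": -1, "slide": [0, 0, 0], "yaw": 0},
  {"grip": -1, "slide": [0, 0, 0], "yaw": 0},
  {"grip": -1, "slide": [0, 0, 0], "yaw": 0},
])

```text
time: 13.78
tcp_pos: [0.4836, -0.011, 0.3773]
tool_rot: [-0.182, 0.983, 0.0, 0.0]
wrist_force: [0.6, 0.4, -2.4]
grip_width: 0.0274
finger_force: 60.5
```

Run:
```python
from h import *
p,a=cur()
p,a=go(p,a,.4827,-.0127,.34,200.93);p,a=go(p,a,.4827,-.0127,.2955)
```

```text
t 13.78 tcp [ 0.4836 -0.011   0.3773] phi 200.93 F [ 0.6  0.4 -2.4] grip 0.0274 60.5 j7 1.92
yaw tot 0.0 slide tot [ 0.005 -0.004  0.124] rows 1 each [ 0.0049 -0.0041  0.1243]
yaw tot 0.0 slide tot [-0.     0.     0.148] rows 2 each [-0.      0.      0.0742]
```

>>> apply_moves([
  {"grip": -1, "slide": [0.003, -0.005, 0.06], "yaw": 0},
  {"grip": -1, "slide": [0, 0, 0.06], "yaw": 0},
  {"grip": -1, "slide": [0, 0, 0.06], "yaw": 0},
  {"grip": -1, "slide": [0, 0, 0.04], "yaw": 0},
  {"grip": -1, "slide": [0, 0, 0.03], "yaw": 0},
  {"grip": -1, "slide": [0, 0, 0.01], "yaw": 0},
  {"grip": -1, "slide": [0, 0, 0.007], "yaw": 0},
  {"grip": -1, "slide": [0, 0, 0], "yaw": 0},
  {"grip": -1, "slide": [0, 0, 0], "yaw": 0},
  {"grip": -1, "slide": [0, 0, 0], "yaw": 0},
])

```text
time: 14.62
tcp_pos: [0.4838, -0.0129, 0.2978]
tool_rot: [-0.182, 0.983, 0.0, 0.001]
wrist_force: [1.0, 0.3, -2.6]
grip_width: 0.0275
finger_force: 60.5
```

>>> apply_moves([
  {"grip": -1, "slide": [0, 0, 0.005], "yaw": 0},
  {"grip": -1, "slide": [0, 0, 0.004], "yaw": 0},
  {"grip": -1, "slide": [0, 0, 0], "yaw": 0},
  {"grip": -1, "slide": [0, 0, 0], "yaw": 0},
])

```text
time: 14.95
tcp_pos: [0.4838, -0.013, 0.295]
tool_rot: [-0.182, 0.983, 0.0, 0.001]
wrist_force: [0.4, 0.9, 2.8]
grip_width: 0.0279
finger_force: 61.0
```

>>> apply_moves([
  {"grip": -0.2, "slide": [0, 0, 0], "yaw": 0},
  {"grip": 0.2, "slide": [0, 0, 0], "yaw": 0},
  {"grip": 0.6, "slide": [0, 0, 0], "yaw": 0},
  {"grip": 1, "slide": [0, 0, 0], "yaw": 0},
  {"grip": 1, "slide": [0, 0, 0], "yaw": 0},
  {"grip": 1, "slide": [0, 0, 0], "yaw": 0},
  {"grip": 1, "slide": [0, 0, 0], "yaw": 0},
  {"grip": 1, "slide": [0, 0, -0.05], "yaw": 0},
  {"grip": 1, "slide": [0, 0, -0.1], "yaw": 0},
  {"grip": 1, "slide": [0, 0, -0.1], "yaw": 0},
  {"grip": 1, "slide": [0, 0, -0.05], "yaw": 0},
  {"grip": 1, "slide": [0, 0, 0], "yaw": 0},
])

```text
time: 15.95
tcp_pos: [0.4851, -0.0132, 0.3885]
tool_rot: [-0.182, 0.983, 0.0, 0.004]
wrist_force: [0.4, -0.5, 0.7]
grip_width: 0.0855
finger_force: 0.0
```

Run:
```python
from h import *
f=vision.grab_frame("top")
for t in toys(f): print(t)
p,a=cur()
s=vision.grab_frame("scene")
a2=cv2.resize(np.clip(s["color"][100:230,180:310].astype(float)*1.8,0,255).astype(np.uint8),None,fx=3,fy=3)
cv2.imwrite("pics/back.png",a2[:,:,::-1])
p,a=go(p,a,.4625,.1746,.30,189.8);go(p,a,.4625,.1746,.19)
```

```text
{'z': 0.047, 'ctr': array([460.7, 321. ]), 'dims': array([45. , 70.4]), 'yaw': -21.7, 'lab': array([478.3, 314.6]), 'px': array([141., 268.])}
{'z': 0.061, 'ctr': array([462.5, 174.6]), 'dims': array([98.9, 45.7]), 'yaw': 9.9, 'lab': array([496.4, 181.6]), 'px': array([196., 270.])}
{'z': 0.04, 'ctr': array([600.8, 324. ]), 'dims': array([53.6, 45. ]), 'yaw': 19.9, 'lab': array([612.7, 329.3]), 'px': array([144., 219.])}
t 16.0 tcp [ 0.4842 -0.0131  0.3864] phi 200.97 F [-0.6  0.5 -0.2] grip 0.0856 0.0 j7 1.92
yaw tot 2.23 slide tot [-0.035  0.629  0.288] rows 6 each [-0.0059  0.1048  0.048 ]
yaw tot 0.0 slide tot [-0.     0.     0.367] rows 3 each [-0.      0.      0.1222]
```

View pics/back.png

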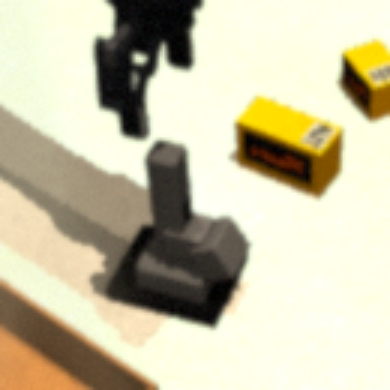

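The scanner stands upright in its tray, with the handle at about (168,180), and the gripper is clear. Next is toy1.

>>> apply_moves([
  {"grip": 1, "slide": [0, 0, 0], "yaw": 0.8},
  {"grip": 1, "slide": [0, 0, 0], "yaw": 0.8},
  {"grip": 1, "slide": [0, 0, 0], "yaw": 0.63},
  {"grip": 1, "slide": [-0.006, 0.105, 0], "yaw": 0},
  {"grip": 1, "slide": [-0.006, 0.105, 0], "yaw": 0},
  {"grip": 1, "slide": [-0.006, 0.105, 0], "yaw": 0},
  {"grip": 1, "slide": [-0.006, 0.105, 0.07], "yaw": 0},
  {"grip": 1, "slide": [-0.006, 0.105, 0.09], "yaw": 0},
  {"grip": 1, "slide": [-0.006, 0.105, 0.09], "yaw": 0},
  {"grip": 1, "slide": [0, 0, 0.09], "yaw": 0},
  {"grip": 1, "slide": [0, 0, 0], "yaw": 0},
  {"grip": 1, "slide": [0, 0, 0], "yaw": 0},
])

```text
time: 17.05
tcp_pos: [0.46, 0.1743, 0.2794]
tool_rot: [-0.086, 0.996, -0.002, -0.004]
wrist_force: [1.2, -1.1, 0.5]
grip_width: 0.0851
finger_force: 0.0
```

Run:
```python
from h import *
p,a=cur()
p,a=go(p,a,.4625,.1746,.195,189.8)
```

```text
t 17.05 tcp [0.46   0.1743 0.2794] phi 189.84 F [ 1.2 -1.1  0.5] grip 0.0851 0.0 j7 1.37
yaw tot 0.01 slide tot [-0.009 -0.     0.281] rows 3 each [-0.0028 -0.0001  0.0938]
```

>>> apply_moves([
  {"grip": 1, "slide": [-0.005, 0, 0.09], "yaw": 0},
  {"grip": 1, "slide": [0, 0, 0.09], "yaw": 0},
  {"grip": 1, "slide": [0, 0, 0.07], "yaw": 0},
  {"grip": 1, "slide": [0, 0, 0.03], "yaw": 0},
  {"grip": 1, "slide": [0, 0, 0], "yaw": 0},
  {"grip": 1, "slide": [0, 0, 0], "yaw": 0},
  {"grip": -1, "slide": [0, 0, 0], "yaw": 0},
  {"grip": -1, "slide": [0, 0, 0], "yaw": 0},
  {"grip": -1, "slide": [0, 0, 0], "yaw": 0},
  {"grip": -1, "slide": [0, 0, 0], "yaw": 0},
  {"grip": -1, "slide": [0, 0, 0], "yaw": 0},
  {"grip": -1, "slide": [0, 0, 0], "yaw": 0},
])

```text
time: 18.05
tcp_pos: [0.4641, 0.1758, 0.1997]
tool_rot: [-0.086, 0.996, 0.001, 0.001]
wrist_force: [-1.2, -0.0, 6.0]
grip_width: 0.0452
finger_force: 62.8
```

```bash
cat >> h.py <<'E'
CC=np.array([.4974,-.2707]);CA=np.radians(-88.0)
def cart(x,y): # carton frame to world
    return CC+np.array([x*np.cos(CA)-y*np.sin(CA),x*np.sin(CA)+y*np.cos(CA)])
E
python3 - <<'E'
from h import *
p,a=cur(); P=cart(-.060,.05);print(P)
p,a=go(p,a,p[0],p[1],.42)
p,a=go(p,a,*P,.42,182);p,a=go(p,a,*P,.202)
for q in [(-.06,-.055),(.03,0)]:print(cart(*q))
E
```

```text
t 18.05 tcp [0.4641 0.1758 0.1997] phi 189.82 F [-1.2 -0.   6. ] grip 0.0452 62.8 j7 1.42
[ 0.54527557 -0.20899158]
yaw tot 0.0 slide tot [-0.     0.    -0.734] rows 6 each [-0.      0.     -0.1224]
yaw tot 1.56 slide tot [-0.226 -1.291 -0.   ] rows 11 each [-0.0205 -0.1174 -0.    ]
yaw tot 0.0 slide tot [-0.     0.     0.727] rows 6 each [-0.      0.      0.1211]
[ 0.44033953 -0.21265602]
[ 0.49844698 -0.30068172]
```

>>> apply_moves([
  {"grip": -1, "slide": [0, 0, -0.06], "yaw": 0},
  {"grip": -1, "slide": [0, 0, -0.115], "yaw": 0},
  {"grip": -1, "slide": [0, 0, -0.115], "yaw": 0},
  {"grip": -1, "slide": [0, 0, -0.115], "yaw": 0},
  {"grip": -1, "slide": [0, 0, -0.115], "yaw": 0},
  {"grip": -1, "slide": [0, 0, -0.115], "yaw": 0},
  {"grip": -1, "slide": [0, 0, -0.1], "yaw": 0},
  {"grip": -1, "slide": [0, 0, 0], "yaw": 0.8},
  {"grip": -1, "slide": [0, 0, 0], "yaw": 0.76},
  {"grip": -1, "slide": [-0.019, -0.108, 0], "yaw": 0},
  {"grip": -1, "slide": [-0.019, -0.108, 0], "yaw": 0},
  {"grip": -1, "slide": [-0.019, -0.108, 0], "yaw": 0},
])

```text
time: 19.05
tcp_pos: [0.4831, 0.0782, 0.4184]
tool_rot: [-0.019, 1.0, -0.0, -0.0]
wrist_force: [1.2, -0.2, -1.7]
grip_width: 0.0451
finger_force: 62.1
```

>>> apply_moves([
  {"grip": -1, "slide": [-0.019, -0.108, 0], "yaw": 0},
  {"grip": -1, "slide": [-0.019, -0.108, 0], "yaw": 0},
  {"grip": -1, "slide": [-0.019, -0.108, 0], "yaw": 0},
  {"grip": -1, "slide": [-0.019, -0.108, 0], "yaw": 0},
  {"grip": -1, "slide": [-0.019, -0.108, 0], "yaw": 0},
  {"grip": -1, "slide": [-0.019, -0.108, 0], "yaw": 0},
  {"grip": -1, "slide": [-0.019, -0.108, 0], "yaw": 0},
  {"grip": -1, "slide": [-0.019, -0.108, 0], "yaw": 0},
  {"grip": -1, "slide": [-0.019, -0.108, 0], "yaw": 0},
  {"grip": -1, "slide": [0, 0, 0], "yaw": 0},
  {"grip": -1, "slide": [0, 0, 0], "yaw": 0},
  {"grip": -1, "slide": [0, 0, 0], "yaw": 0},
])

```text
time: 20.05
tcp_pos: [0.5448, -0.2104, 0.418]
tool_rot: [-0.017, 1.0, 0.001, -0.001]
wrist_force: [0.1, 0.8, -1.7]
grip_width: 0.0452
finger_force: 62.2
```

Run:
```python
from h import *
p,a=cur(); P=cart(-.060,.05)
p,a=go(p,a,*P,.30,182);p,a=go(p,a,*P,.2057)
```

```text
t 20.05 tcp [ 0.5448 -0.2104  0.418 ] phi 181.99 F [ 0.1  0.8 -1.7] grip 0.0452 62.2 j7 2.05
yaw tot -0.0 slide tot [-0.002  0.005  0.393] rows 4 each [-0.0004  0.0011  0.0983]
yaw tot 0.0 slide tot [-0.     0.     0.314] rows 3 each [-0.      0.      0.1048]
```

>>> apply_moves([
  {"grip": -1, "slide": [-0.002, 0.004, 0.1], "yaw": 0},
  {"grip": -1, "slide": [0, 0, 0.1], "yaw": 0},
  {"grip": -1, "slide": [0, 0, 0.1], "yaw": 0},
  {"grip": -1, "slide": [0, 0, 0.1], "yaw": 0},
  {"grip": -1, "slide": [0, 0, 0.1], "yaw": 0},
  {"grip": -1, "slide": [0, 0, 0.1], "yaw": 0},
  {"grip": -1, "slide": [0, 0, 0.05], "yaw": 0},
  {"grip": -1, "slide": [0, 0, 0.03], "yaw": 0},
  {"grip": -1, "slide": [0, 0, 0.018], "yaw": 0},
  {"grip": -1, "slide": [0, 0, 0], "yaw": 0},
  {"grip": -1, "slide": [0, 0, 0], "yaw": 0},
  {"grip": -1, "slide": [0, 0, 0], "yaw": 0},
])

```text
time: 21.05
tcp_pos: [0.5467, -0.2097, 0.211]
tool_rot: [-0.018, 1.0, -0.0, 0.002]
wrist_force: [0.3, 0.1, -2.0]
grip_width: 0.0453
finger_force: 62.2
```

>>> apply_moves([
  {"grip": -1, "slide": [0, 0, 0.01], "yaw": 0},
  {"grip": -1, "slide": [0, 0, 0.01], "yaw": 0},
  {"grip": -1, "slide": [0, 0, 0], "yaw": 0},
  {"grip": -1, "slide": [0, 0, 0], "yaw": 0},
  {"grip": 0.2, "slide": [0, 0, 0], "yaw": 0},
  {"grip": 0.35, "slide": [0, 0, 0], "yaw": 0},
  {"grip": 0.35, "slide": [0, 0, 0], "yaw": 0},
  {"grip": 0.35, "slide": [0, 0, 0], "yaw": 0},
  {"grip": 0.35, "slide": [0, 0, 0], "yaw": 0},
])

```text
time: 21.8
tcp_pos: [0.5463, -0.2124, 0.2047]
tool_rot: [-0.016, 1.0, -0.002, 0.002]
wrist_force: [0.8, -4.9, 2.8]
grip_width: 0.058
finger_force: 2.7
```

Run:
```python
from h import *
p,a=cur()
for t in toys(vision.grab_frame("top")): print(t)
p,a=go(p,a,p[0],p[1],.40)
p,a=go(p,a,.4608,.321,.40,158);go(p,a,.4608,.321,.188)
```

```text
t 21.8 tcp [ 0.5463 -0.2124  0.2047] phi 181.88 F [ 0.8 -4.9  2.8] grip 0.058 2.7 j7 2.19
{'z': 0.047, 'ctr': array([460.7, 321. ]), 'dims': array([45. , 70.4]), 'yaw': -21.7, 'lab': array([478.4, 314.6]), 'px': array([142., 268.])}
{'z': 0.04, 'ctr': array([600.8, 324. ]), 'dims': array([53.6, 45. ]), 'yaw': 19.9, 'lab': array([612.7, 329.3]), 'px': array([144., 219.])}
yaw tot 0.0 slide tot [-0.     0.    -0.651] rows 6 each [-0.      0.     -0.1085]
yaw tot 4.78 slide tot [ 0.93   1.542 -0.   ] rows 14 each [ 0.0664  0.1101 -0.    ]
yaw tot 0.0 slide tot [0.    0.    0.707] rows 6 each [0.     0.     0.1178]
```

A finger back is lightly touching the carton wall at 5 N. I'll narrow the opening a little, rise and look.

>>> apply_moves([
  {"grip": 0.22, "slide": [0, 0, 0], "yaw": 0},
  {"grip": 0.22, "slide": [0, 0, 0], "yaw": 0},
  {"grip": 0.22, "slide": [0, 0, 0], "yaw": 0},
  {"grip": 0.22, "slide": [0, 0, -0.03], "yaw": 0},
  {"grip": 0.22, "slide": [0, 0, -0.06], "yaw": 0},
  {"grip": 0.22, "slide": [0, 0, -0.1], "yaw": 0},
  {"grip": 0.22, "slide": [0, 0, -0.115], "yaw": 0},
  {"grip": 0.22, "slide": [0, 0, -0.115], "yaw": 0},
  {"grip": 1, "slide": [0, 0, -0.115], "yaw": 0},
  {"grip": 1, "slide": [0, 0, -0.115], "yaw": 0},
])

```text
time: 22.68
tcp_pos: [0.545, -0.2085, 0.3994]
tool_rot: [-0.018, 1.0, 0.001, -0.001]
wrist_force: [1.1, 1.3, 0.0]
grip_width: 0.0742
finger_force: 0.0
```

Run:
```python
from h import *
p,a=cur()
for t in toys(vision.grab_frame("top")): print(t)
s=vision.grab_frame("scene")
a2=cv2.resize(np.clip(s["color"][180:310,80:250].astype(float)*1.8,0,255).astype(np.uint8),None,fx=3,fy=3)
cv2.imwrite("pics/in1.png",a2[:,:,::-1])
p,a=go(p,a,.4608,.321,p[2],158);go(p,a,.4608,.321,.188)
```

```text
t 22.68 tcp [ 0.545  -0.2085  0.3994] phi 182.07 F [1.1 1.3 0. ] grip 0.0742 0.0 j7 2.06
{'z': 0.047, 'ctr': array([460.7, 321. ]), 'dims': array([45. , 70.3]), 'yaw': -21.7, 'lab': array([478.4, 314.5]), 'px': array([143., 265.])}
{'z': 0.04, 'ctr': array([600.8, 323.9]), 'dims': array([53.6, 45.2]), 'yaw': 20.0, 'lab': array([612.7, 329.3]), 'px': array([144., 219.])}
yaw tot 4.81 slide tot [ 0.922  1.531 -0.   ] rows 14 each [ 0.0658  0.1094 -0.    ]
yaw tot 0.0 slide tot [0.    0.    0.705] rows 6 each [0.     0.     0.1174]
```

View pics/in1.png

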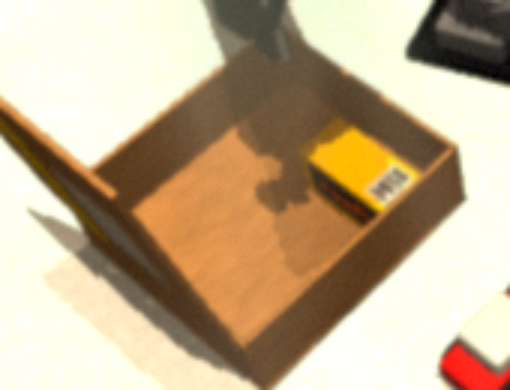

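Toy1 lies flat and label up in the carton at about (360,170). Next is toy3.

>>> apply_moves([
  {"grip": 1, "slide": [0, 0, 0], "yaw": 0.96},
  {"grip": 1, "slide": [0, 0, 0], "yaw": 0.96},
  {"grip": 1, "slide": [0, 0, 0], "yaw": 0.96},
  {"grip": 1, "slide": [0, 0, 0], "yaw": 0.96},
  {"grip": 1, "slide": [0, 0, 0], "yaw": 0.96},
  {"grip": 1, "slide": [0.066, 0.109, 0], "yaw": 0},
  {"grip": 1, "slide": [0.066, 0.109, 0], "yaw": 0},
  {"grip": 1, "slide": [0.066, 0.109, 0], "yaw": 0},
  {"grip": 1, "slide": [0.066, 0.109, 0], "yaw": 0},
  {"grip": 1, "slide": [0.066, 0.109, 0], "yaw": 0},
  {"grip": 1, "slide": [0.066, 0.109, 0], "yaw": 0},
  {"grip": 1, "slide": [0.066, 0.109, 0], "yaw": 0},
])

```text
time: 23.78
tcp_pos: [0.5012, 0.0568, 0.3975]
tool_rot: [0.19, 0.982, -0.0, -0.001]
wrist_force: [1.0, 0.2, 0.5]
grip_width: 0.0853
finger_force: 0.0
```

>>> apply_moves([
  {"grip": 1, "slide": [0.066, 0.109, 0], "yaw": 0},
  {"grip": 1, "slide": [0.066, 0.109, 0], "yaw": 0},
  {"grip": 1, "slide": [0.066, 0.109, 0], "yaw": 0},
  {"grip": 1, "slide": [0.066, 0.109, 0], "yaw": 0},
  {"grip": 1, "slide": [0.066, 0.109, 0], "yaw": 0},
  {"grip": 1, "slide": [0.066, 0.109, 0], "yaw": 0},
  {"grip": 1, "slide": [0.066, 0.109, 0], "yaw": 0},
  {"grip": 1, "slide": [0, 0, 0.11], "yaw": 0},
  {"grip": 1, "slide": [0, 0, 0.11], "yaw": 0},
  {"grip": 1, "slide": [0, 0, 0.11], "yaw": 0},
  {"grip": 1, "slide": [0, 0, 0], "yaw": 0},
  {"grip": 1, "slide": [0, 0, 0], "yaw": 0},
])

```text
time: 24.78
tcp_pos: [0.4583, 0.318, 0.2968]
tool_rot: [0.19, 0.982, -0.003, -0.002]
wrist_force: [0.8, 0.7, 0.1]
grip_width: 0.0855
finger_force: 0.0
```

Run:
```python
from h import *
p,a=cur()
for t in toys(vision.grab_frame("top")): print(t)
p,a=go(p,a,.4608,.321,.188,158)
```

```text
t 24.78 tcp [0.4583 0.318  0.2968] phi 158.05 F [0.8 0.7 0.1] grip 0.0855 0.0 j7 0.62
{'z': 0.04, 'ctr': array([477.7, 316.1]), 'dims': array([44.6, 36. ]), 'yaw': 65.0, 'lab': array([478.8, 316.4]), 'px': array([144., 261.])}
{'z': 0.061, 'ctr': array([ 546.2, -210.9]), 'dims': array([98.6, 47.9]), 'yaw': 1.9, 'lab': array([ 580.4, -209.2]), 'px': array([339., 238.])}
{'z': 0.04, 'ctr': array([600.8, 324. ]), 'dims': array([53.6, 45. ]), 'yaw': 19.9, 'lab': array([612.5, 329.4]), 'px': array([144., 219.])}
yaw tot 0.01 slide tot [-0.004  0.012  0.363] rows 3 each [-0.0014  0.0041  0.1209]
```

>>> apply_moves([
  {"grip": 1, "slide": [-0.002, 0.01, 0.09], "yaw": 0},
  {"grip": 1, "slide": [0, 0, 0.09], "yaw": 0},
  {"grip": 1, "slide": [0, 0, 0.09], "yaw": 0},
  {"grip": 1, "slide": [0, 0, 0.06], "yaw": 0},
  {"grip": 1, "slide": [0, 0, 0.025], "yaw": 0},
  {"grip": 1, "slide": [0, 0, 0], "yaw": 0},
  {"grip": 1, "slide": [0, 0, 0], "yaw": 0},
  {"grip": -1, "slide": [0, 0, 0], "yaw": 0},
  {"grip": -1, "slide": [0, 0, 0], "yaw": 0},
  {"grip": -1, "slide": [0, 0, 0], "yaw": 0},
  {"grip": -1, "slide": [0, 0, 0], "yaw": 0},
  {"grip": -1, "slide": [0, 0, 0], "yaw": 0},
])

```text
time: 25.83
tcp_pos: [0.4626, 0.3217, 0.1944]
tool_rot: [0.191, 0.982, 0.001, 0.001]
wrist_force: [0.5, -0.1, 5.0]
grip_width: 0.045
finger_force: 64.0
```

Run:
```python
from h import *
p,a=cur(); z=p[2];P=cart(-.050,-.058);print(P)
p,a=go(p,a,p[0],p[1],.41)
p,a=go(p,a,*P,.41,182);p,a=go(p,a,*P,z+.006)
```

```text
t 25.83 tcp [0.4626 0.3217 0.1944] phi 158.01 F [ 0.5 -0.1  5. ] grip 0.045 64.0 j7 0.67
[ 0.43769036 -0.22275463]
yaw tot 0.0 slide tot [ 0.     0.    -0.719] rows 6 each [ 0.      0.     -0.1198]
yaw tot -4.8 slide tot [ 0.146 -1.811 -0.   ] rows 14 each [ 0.0105 -0.1294 -0.    ]
yaw tot 0.0 slide tot [-0.     0.     0.699] rows 6 each [-0.      0.      0.1164]
```

>>> apply_moves([
  {"grip": -1, "slide": [0, 0, -0.06], "yaw": 0},
  {"grip": -1, "slide": [0, 0, -0.11], "yaw": 0},
  {"grip": -1, "slide": [0, 0, -0.11], "yaw": 0},
  {"grip": -1, "slide": [0, 0, -0.11], "yaw": 0},
  {"grip": -1, "slide": [0, 0, -0.11], "yaw": 0},
  {"grip": -1, "slide": [0, 0, -0.11], "yaw": 0},
  {"grip": -1, "slide": [0, 0, -0.11], "yaw": 0},
  {"grip": -1, "slide": [0, 0, 0], "yaw": -0.96},
  {"grip": -1, "slide": [0, 0, 0], "yaw": -0.96},
  {"grip": -1, "slide": [0, 0, 0], "yaw": -0.96},
  {"grip": -1, "slide": [0, 0, 0], "yaw": -0.96},
  {"grip": -1, "slide": [0, 0, 0], "yaw": -0.96},
])

```text
time: 26.83
tcp_pos: [0.4612, 0.3209, 0.4081]
tool_rot: [-0.02, 1.0, -0.001, -0.001]
wrist_force: [-0.3, -0.1, -2.2]
grip_width: 0.0447
finger_force: 63.3
```

>>> apply_moves([
  {"grip": -1, "slide": [0.01, -0.121, 0], "yaw": 0},
  {"grip": -1, "slide": [0.01, -0.121, 0], "yaw": 0},
  {"grip": -1, "slide": [0.01, -0.121, 0], "yaw": 0},
  {"grip": -1, "slide": [0.01, -0.121, 0], "yaw": 0},
  {"grip": -1, "slide": [0.01, -0.121, 0], "yaw": 0},
  {"grip": -1, "slide": [0.01, -0.121, 0], "yaw": 0},
  {"grip": -1, "slide": [0.01, -0.121, 0], "yaw": 0},
  {"grip": -1, "slide": [0.01, -0.121, 0], "yaw": 0},
  {"grip": -1, "slide": [0.01, -0.121, 0], "yaw": 0},
  {"grip": -1, "slide": [0.01, -0.121, 0], "yaw": 0},
  {"grip": -1, "slide": [0.01, -0.121, 0], "yaw": 0},
  {"grip": -1, "slide": [0.01, -0.121, 0], "yaw": 0},
])

```text
time: 27.83
tcp_pos: [0.4399, -0.1171, 0.4084]
tool_rot: [-0.018, 1.0, 0.001, -0.0]
wrist_force: [1.7, 1.0, -2.2]
grip_width: 0.0447
finger_force: 63.1
```

>>> apply_moves([
  {"grip": -1, "slide": [0.01, -0.121, 0], "yaw": 0},
  {"grip": -1, "slide": [0.01, -0.121, 0], "yaw": 0},
  {"grip": -1, "slide": [0.01, -0.121, 0], "yaw": 0},
  {"grip": -1, "slide": [0, 0, 0], "yaw": 0},
  {"grip": -1, "slide": [0, 0, 0], "yaw": 0},
  {"grip": -1, "slide": [0, 0, 0], "yaw": 0},
])

```text
time: 28.33
tcp_pos: [0.4355, -0.2241, 0.4082]
tool_rot: [-0.017, 1.0, 0.001, -0.001]
wrist_force: [-0.2, 0.5, -2.1]
grip_width: 0.0448
finger_force: 63.0
```

Run:
```python
from h import *
p,a=cur(); P=cart(-.050,-.058)
p,a=go(p,a,*P,.2005,182)
```

```text
t 28.33 tcp [ 0.4355 -0.2241  0.4082] phi 181.98 F [-0.2  0.5 -2.1] grip 0.0448 63.0 j7 2.06
yaw tot -0.0 slide tot [-0.007  0.004  0.692] rows 6 each [-0.0012  0.0007  0.1154]
```

>>> apply_moves([
  {"grip": -1, "slide": [-0.006, 0.003, 0.11], "yaw": 0},
  {"grip": -1, "slide": [0, 0, 0.11], "yaw": 0},
  {"grip": -1, "slide": [0, 0, 0.11], "yaw": 0},
  {"grip": -1, "slide": [0, 0, 0.11], "yaw": 0},
  {"grip": -1, "slide": [0, 0, 0.1], "yaw": 0},
  {"grip": -1, "slide": [0, 0, 0.08], "yaw": 0},
  {"grip": -1, "slide": [0, 0, 0.04], "yaw": 0},
  {"grip": -1, "slide": [0, 0, 0.02], "yaw": 0},
  {"grip": -1, "slide": [0, 0, 0], "yaw": 0},
  {"grip": -1, "slide": [0, 0, 0], "yaw": 0},
  {"grip": -1, "slide": [0, 0, 0], "yaw": 0},
  {"grip": -1, "slide": [0, 0, 0], "yaw": 0},
])

```text
time: 29.33
tcp_pos: [0.4387, -0.2239, 0.2064]
tool_rot: [-0.018, 1.0, -0.0, 0.002]
wrist_force: [0.1, -0.4, -1.9]
grip_width: 0.0453
finger_force: 63.1
```

>>> apply_moves([
  {"grip": -1, "slide": [0, 0, 0.012], "yaw": 0},
  {"grip": -1, "slide": [0, 0, 0.011], "yaw": 0},
  {"grip": -1, "slide": [0, 0, 0], "yaw": 0},
  {"grip": -1, "slide": [0, 0, 0], "yaw": 0},
])

```text
time: 29.67
tcp_pos: [0.4386, -0.224, 0.1994]
tool_rot: [-0.018, 1.0, 0.0, 0.001]
wrist_force: [-1.3, 0.3, 8.3]
grip_width: 0.0448
finger_force: 64.3
```

>>> apply_moves([
  {"grip": 0.15, "slide": [0, 0, 0], "yaw": 0},
  {"grip": 0.3, "slide": [0, 0, 0], "yaw": 0},
  {"grip": 0.3, "slide": [0, 0, 0], "yaw": 0},
  {"grip": 0.3, "slide": [0, 0, 0], "yaw": 0},
  {"grip": 0.3, "slide": [0, 0, 0], "yaw": 0},
  {"grip": 0.3, "slide": [0, 0, -0.03], "yaw": 0},
  {"grip": 0.3, "slide": [0, 0, -0.06], "yaw": 0},
  {"grip": 0.3, "slide": [0, 0, -0.11], "yaw": 0},
  {"grip": 0.3, "slide": [0, 0, -0.11], "yaw": 0},
  {"grip": 0.3, "slide": [0, 0, -0.115], "yaw": 0},
  {"grip": 1, "slide": [0, 0, -0.115], "yaw": 0},
  {"grip": 1, "slide": [0, 0, -0.115], "yaw": 0},
])

```text
time: 30.67
tcp_pos: [0.437, -0.2239, 0.3963]
tool_rot: [-0.017, 1.0, 0.0, -0.0]
wrist_force: [1.6, 0.5, 0.1]
grip_width: 0.0771
finger_force: 0.0
```

Run:
```python
from h import *
p,a=cur()
for t in toys(vision.grab_frame("top")): print(t)
p,a=go(p,a,.601,.324,p[2],200);go(p,a,.601,.324,.185)
```

```text
t 30.67 tcp [ 0.437  -0.2239  0.3963] phi 181.95 F [1.6 0.5 0.1] grip 0.0771 0.0 j7 2.08
{'z': 0.061, 'ctr': array([ 546.2, -211.1]), 'dims': array([98.6, 47.5]), 'yaw': 1.9, 'lab': array([ 580.4, -209.2]), 'px': array([339., 238.])}
{'z': 0.04, 'ctr': array([600.8, 324. ]), 'dims': array([53.6, 45. ]), 'yaw': 19.9, 'lab': array([612.7, 329.3]), 'px': array([144., 219.])}
yaw tot -3.61 slide tot [-1.138  1.529 -0.   ] rows 15 each [-0.0759  0.1019 -0.    ]
yaw tot 0.0 slide tot [-0.     0.     0.704] rows 6 each [-0.      0.      0.1174]
```

>>> apply_moves([
  {"grip": 1, "slide": [0, 0, 0], "yaw": -0.9},
  {"grip": 1, "slide": [0, 0, 0], "yaw": -0.9},
  {"grip": 1, "slide": [0, 0, 0], "yaw": -0.9},
  {"grip": 1, "slide": [0, 0, 0], "yaw": -0.91},
  {"grip": 1, "slide": [-0.076, 0.102, 0], "yaw": 0},
  {"grip": 1, "slide": [-0.076, 0.102, 0], "yaw": 0},
  {"grip": 1, "slide": [-0.076, 0.102, 0], "yaw": 0},
  {"grip": 1, "slide": [-0.076, 0.102, 0], "yaw": 0},
  {"grip": 1, "slide": [-0.076, 0.102, 0], "yaw": 0},
  {"grip": 1, "slide": [-0.076, 0.102, 0], "yaw": 0},
  {"grip": 1, "slide": [-0.076, 0.102, 0], "yaw": 0},
  {"grip": 1, "slide": [-0.076, 0.102, 0], "yaw": 0},
])

```text
time: 31.72
tcp_pos: [0.5251, 0.0704, 0.3948]
tool_rot: [-0.174, 0.985, 0.0, 0.0]
wrist_force: [0.7, 0.2, 0.8]
grip_width: 0.0855
finger_force: 0.0
```

>>> apply_moves([
  {"grip": 1, "slide": [-0.076, 0.102, 0], "yaw": 0},
  {"grip": 1, "slide": [-0.076, 0.102, 0], "yaw": 0},
  {"grip": 1, "slide": [-0.076, 0.102, 0], "yaw": 0},
  {"grip": 1, "slide": [-0.076, 0.102, 0], "yaw": 0},
  {"grip": 1, "slide": [-0.076, 0.102, 0], "yaw": 0},
  {"grip": 1, "slide": [-0.076, 0.102, 0], "yaw": 0},
  {"grip": 1, "slide": [-0.076, 0.102, 0], "yaw": 0},
  {"grip": 1, "slide": [0, 0, 0.11], "yaw": 0},
  {"grip": 1, "slide": [0, 0, 0.11], "yaw": 0},
  {"grip": 1, "slide": [0, 0, 0.11], "yaw": 0},
  {"grip": 1, "slide": [0, 0, 0], "yaw": 0},
  {"grip": 1, "slide": [0, 0, 0], "yaw": 0},
])

```text
time: 32.72
tcp_pos: [0.6003, 0.3244, 0.2931]
tool_rot: [-0.174, 0.985, -0.001, -0.003]
wrist_force: [0.1, -0.1, 1.8]
grip_width: 0.0852
finger_force: 0.0
```

Run:
```python
from h import *
p,a=cur()
for t in toys(vision.grab_frame("top")): print(t)
p,a=go(p,a,.601,.324,.183,200)
```

```text
t 32.72 tcp [0.6003 0.3244 0.2931] phi 200.05 F [ 0.1 -0.1  1.8] grip 0.0852 0.0 j7 1.56
{'z': 0.047, 'ctr': array([ 437.2, -224. ]), 'dims': array([72. , 47.9]), 'yaw': 2.3, 'lab': array([ 456.3, -223.6]), 'px': array([342., 284.])}
{'z': 0.061, 'ctr': array([ 546.2, -210.9]), 'dims': array([98.7, 47.9]), 'yaw': 1.9, 'lab': array([ 580.4, -209.2]), 'px': array([340., 240.])}
yaw tot 0.01 slide tot [-0.002 -0.002  0.367] rows 3 each [-0.0006 -0.0006  0.1224]
```

Run:
```python
from h import *
s=vision.grab_frame("scene")
hsv=cv2.cvtColor(s["color"],cv2.COLOR_RGB2HSV)
m=cv2.inRange(hsv,(12,130,40),(36,255,255))
for c in cv2.findContours(m,cv2.RETR_EXTERNAL,cv2.CHAIN_APPROX_NONE)[0]:
    x,y,w,h=cv2.boundingRect(c)
    if w*h>60 and y>100: print((x,y,w,h),cv2.contourArea(c))
a=np.radians(20);u=np.array([np.cos(a),np.sin(a),0]);v=np.array([-u[1],u[0],0])
P=np.array([proj(s,np.array([.6008,.324,z])+i*.0275*u+j*.023*v) for z in(0,.04) for i in(-1,1) for j in (-1,1)])
print("pred box",P.min(0),P.max(0))
```

```text
(47, 186, 187, 124) 7008.5
(330, 135, 22, 22) 303.0
(0, 102, 46, 42) 1031.0
pred box [328.98511286 133.17154515] [351.48296918 156.31738608]
```

Toy4 is still in place, so I'll grasp it.

>>> apply_moves([
  {"grip": 1, "slide": [-0.002, -0.002, 0.09], "yaw": 0},
  {"grip": 1, "slide": [0, 0, 0.09], "yaw": 0},
  {"grip": 1, "slide": [0, 0, 0.09], "yaw": 0},
  {"grip": 1, "slide": [0, 0, 0.06], "yaw": 0},
  {"grip": 1, "slide": [0, 0, 0.037], "yaw": 0},
  {"grip": 1, "slide": [0, 0, 0], "yaw": 0},
  {"grip": 1, "slide": [0, 0, 0], "yaw": 0},
  {"grip": -1, "slide": [0, 0, 0], "yaw": 0},
  {"grip": -1, "slide": [0, 0, 0], "yaw": 0},
  {"grip": -1, "slide": [0, 0, 0], "yaw": 0},
  {"grip": -1, "slide": [0, 0, 0], "yaw": 0},
  {"grip": -1, "slide": [0, 0, 0], "yaw": 0},
])

```text
time: 33.82
tcp_pos: [0.6033, 0.325, 0.1873]
tool_rot: [-0.174, 0.985, 0.001, 0.002]
wrist_force: [-0.3, 0.0, 4.2]
grip_width: 0.045
finger_force: 64.0
```

Run:
```python
from h import *
p,a=cur(); z=p[2];P=cart(.040,0);print(P)
p,a=go(p,a,p[0],p[1],.40)
p,a=go(p,a,*P,.40,182);p,a=go(p,a,*P,z+.005)
```

```text
t 33.82 tcp [0.6033 0.325  0.1873] phi 200.06 F [-0.3  0.   4.2] grip 0.045 64.0 j7 1.6
[ 0.49879598 -0.31067563]
yaw tot 0.0 slide tot [-0.     0.    -0.709] rows 6 each [-0.      0.     -0.1182]
yaw tot 3.61 slide tot [ 0.422 -2.105 -0.   ] rows 17 each [ 0.0248 -0.1238 -0.    ]
yaw tot 0.0 slide tot [-0.     0.     0.692] rows 6 each [-0.      0.      0.1154]
```

>>> apply_moves([
  {"grip": -1, "slide": [0, 0, -0.06], "yaw": 0},
  {"grip": -1, "slide": [0, 0, -0.11], "yaw": 0},
  {"grip": -1, "slide": [0, 0, -0.11], "yaw": 0},
  {"grip": -1, "slide": [0, 0, -0.11], "yaw": 0},
  {"grip": -1, "slide": [0, 0, -0.11], "yaw": 0},
  {"grip": -1, "slide": [0, 0, -0.11], "yaw": 0},
  {"grip": -1, "slide": [0, 0, -0.1], "yaw": 0},
  {"grip": -1, "slide": [0, 0, 0], "yaw": 0.9},
  {"grip": -1, "slide": [0, 0, 0], "yaw": 0.9},
  {"grip": -1, "slide": [0, 0, 0], "yaw": 0.9},
  {"grip": -1, "slide": [0, 0, 0], "yaw": 0.91},
  {"grip": -1, "slide": [0.024, -0.117, 0], "yaw": 0},
])

```text
time: 34.82
tcp_pos: [0.5941, 0.299, 0.3969]
tool_rot: [-0.023, 1.0, 0.003, -0.0]
wrist_force: [-0.3, 2.6, -1.9]
grip_width: 0.0447
finger_force: 63.2
```

>>> apply_moves([
  {"grip": -1, "slide": [0.023, -0.117, 0], "yaw": 0},
  {"grip": -1, "slide": [0.023, -0.117, 0], "yaw": 0},
  {"grip": -1, "slide": [0.023, -0.117, 0], "yaw": 0},
  {"grip": -1, "slide": [0.023, -0.117, 0], "yaw": 0},
  {"grip": -1, "slide": [0.023, -0.117, 0], "yaw": 0},
  {"grip": -1, "slide": [0.023, -0.117, 0], "yaw": 0},
  {"grip": -1, "slide": [0.023, -0.117, 0], "yaw": 0},
  {"grip": -1, "slide": [0.023, -0.117, 0], "yaw": 0},
  {"grip": -1, "slide": [0.023, -0.117, 0], "yaw": 0},
  {"grip": -1, "slide": [0.023, -0.117, 0], "yaw": 0},
  {"grip": -1, "slide": [0.023, -0.117, 0], "yaw": 0},
  {"grip": -1, "slide": [0.023, -0.117, 0], "yaw": 0},
])

```text
time: 35.82
tcp_pos: [0.5271, -0.1362, 0.398]
tool_rot: [-0.018, 1.0, 0.0, -0.0]
wrist_force: [1.2, -0.0, -0.7]
grip_width: 0.0451
finger_force: 63.2
```

>>> apply_moves([
  {"grip": -1, "slide": [0.023, -0.117, 0], "yaw": 0},
  {"grip": -1, "slide": [0.023, -0.117, 0], "yaw": 0},
  {"grip": -1, "slide": [0.023, -0.117, 0], "yaw": 0},
  {"grip": -1, "slide": [0.023, -0.117, 0], "yaw": 0},
  {"grip": -1, "slide": [0.023, -0.117, 0], "yaw": 0},
  {"grip": -1, "slide": [0, 0, 0], "yaw": 0},
  {"grip": -1, "slide": [0, 0, 0], "yaw": 0},
  {"grip": -1, "slide": [0, 0, 0], "yaw": 0},
])

```text
time: 36.48
tcp_pos: [0.4997, -0.3109, 0.3977]
tool_rot: [-0.017, 1.0, 0.001, -0.0]
wrist_force: [-0.1, 0.3, -1.0]
grip_width: 0.045
finger_force: 63.2
```

Run:
```python
from h import *
p,a=cur(); P=cart(.040,0)
p,a=go(p,a,*P,.1983,182)
```

```text
t 36.48 tcp [ 0.4997 -0.3109  0.3977] phi 181.97 F [-0.1  0.3 -1. ] grip 0.045 63.2 j7 2.33
yaw tot -0.01 slide tot [0.003 0.001 0.665] rows 6 each [5.000e-04 1.000e-04 1.108e-01]
```

>>> apply_moves([
  {"grip": -1, "slide": [0.002, 0.001, 0.1], "yaw": 0},
  {"grip": -1, "slide": [0, 0, 0.11], "yaw": 0},
  {"grip": -1, "slide": [0, 0, 0.11], "yaw": 0},
  {"grip": -1, "slide": [0, 0, 0.11], "yaw": 0},
  {"grip": -1, "slide": [0, 0, 0.1], "yaw": 0},
  {"grip": -1, "slide": [0, 0, 0.08], "yaw": 0},
  {"grip": -1, "slide": [0, 0, 0.04], "yaw": 0},
  {"grip": -1, "slide": [0, 0, 0.015], "yaw": 0},
  {"grip": -1, "slide": [0, 0, 0], "yaw": 0},
  {"grip": -1, "slide": [0, 0, 0], "yaw": 0},
  {"grip": -1, "slide": [0, 0, 0], "yaw": 0},
  {"grip": -1, "slide": [0, 0, 0], "yaw": 0},
])

```text
time: 37.48
tcp_pos: [0.5003, -0.3115, 0.2007]
tool_rot: [-0.018, 1.0, -0.001, 0.002]
wrist_force: [-0.4, -0.8, -0.9]
grip_width: 0.0446
finger_force: 63.3
```

>>> apply_moves([
  {"grip": -1, "slide": [0, 0, 0.014], "yaw": 0},
  {"grip": -1, "slide": [0, 0, 0.013], "yaw": 0},
  {"grip": -1, "slide": [0, 0, 0], "yaw": 0},
  {"grip": -1, "slide": [0, 0, 0], "yaw": 0},
])

```text
time: 37.82
tcp_pos: [0.5002, -0.3116, 0.1923]
tool_rot: [-0.017, 1.0, -0.0, 0.001]
wrist_force: [-1.2, 1.1, 6.6]
grip_width: 0.0446
finger_force: 64.0
```

>>> apply_moves([
  {"grip": 0.15, "slide": [0, 0, 0], "yaw": 0},
  {"grip": 0.3, "slide": [0, 0, 0], "yaw": 0},
  {"grip": 0.3, "slide": [0, 0, 0], "yaw": 0},
  {"grip": 0.3, "slide": [0, 0, 0], "yaw": 0},
  {"grip": 0.3, "slide": [0, 0, 0], "yaw": 0},
  {"grip": 0.3, "slide": [0, 0, -0.03], "yaw": 0},
  {"grip": 0.3, "slide": [0, 0, -0.06], "yaw": 0},
  {"grip": 0.3, "slide": [0, 0, -0.11], "yaw": 0},
  {"grip": 0.3, "slide": [0, 0, -0.11], "yaw": 0},
  {"grip": 0.3, "slide": [0, 0, -0.115], "yaw": 0},
  {"grip": 0, "slide": [0, 0, -0.115], "yaw": 0},
  {"grip": -0.5, "slide": [0, 0, -0.115], "yaw": 0},
])

```text
time: 38.82
tcp_pos: [0.4988, -0.3111, 0.3894]
tool_rot: [-0.017, 1.0, 0.0, 0.0]
wrist_force: [0.8, -0.1, -0.2]
grip_width: 0.0322
finger_force: 0.0
```

Run:
```python
from h import *
p,a=cur()
for t in toys(vision.grab_frame("top")): print(t)
print(cart(.116,0))
p,a=go(p,a,p[0],p[1],.52)
p,a=go(p,a,.494,-.51,.52);p,a=go(p,a,.494,-.51,.42)
```

```text
t 38.82 tcp [ 0.4988 -0.3111  0.3894] phi 181.97 F [ 0.8 -0.1 -0.2] grip 0.0322 0.0 j7 2.34
{'z': 0.047, 'ctr': array([ 435.9, -223.5]), 'dims': array([70.5, 46.4]), 'yaw': 0.1, 'lab': array([ 456.4, -223.3]), 'px': array([342., 283.])}
{'z': 0.04, 'ctr': array([ 498.3, -312.6]), 'dims': array([46.8, 52.2]), 'yaw': -0.4, 'lab': array([ 506.9, -306.4]), 'px': array([374., 262.])}
{'z': 0.061, 'ctr': array([ 546.2, -211.1]), 'dims': array([98.7, 47.4]), 'yaw': 2.0, 'lab': array([ 580.4, -209.2]), 'px': array([339., 238.])}
[ 0.50144834 -0.38662934]
yaw tot 0.0 slide tot [-0.     0.    -0.435] rows 4 each [-0.      0.     -0.1089]
yaw tot 0.0 slide tot [ 0.039 -0.662 -0.   ] rows 6 each [ 0.0065 -0.1104 -0.    ]
yaw tot 0.0 slide tot [-0.     0.     0.333] rows 3 each [-0.      0.      0.1111]
```

All three boxes lie in the carton. Now the flap: I'll rise, turn the hand by 90° and go round behind it.

>>> apply_moves([
  {"grip": -1, "slide": [0, 0, -0.11], "yaw": 1},
  {"grip": -1, "slide": [0, 0, -0.11], "yaw": 1},
  {"grip": -1, "slide": [0, 0, -0.11], "yaw": 1},
  {"grip": -1, "slide": [0, 0, -0.105], "yaw": 1},
  {"grip": -1, "slide": [0, 0, 0], "yaw": 1},
  {"grip": -1, "slide": [0, 0, 0], "yaw": 1},
  {"grip": -1, "slide": [0, 0, 0], "yaw": 1},
  {"grip": -1, "slide": [0, 0, 0], "yaw": 1},
  {"grip": -1, "slide": [0, 0, 0], "yaw": 1},
  {"grip": -1, "slide": [0, 0, 0], "yaw": 1},
  {"grip": -1, "slide": [0, 0, 0], "yaw": 1},
  {"grip": -1, "slide": [0, 0, 0], "yaw": 1},
])

```text
time: 39.87
tcp_pos: [0.499, -0.3111, 0.5179]
tool_rot: [0.487, 0.874, 0.0, 0.0]
wrist_force: [-0.4, 0.2, -0.3]
grip_width: 0.0002
finger_force: 0.0
```

>>> apply_moves([
  {"grip": -1, "slide": [0, 0, 0], "yaw": 1},
  {"grip": -1, "slide": [0, 0, 0], "yaw": 1},
  {"grip": -1, "slide": [0, 0, 0], "yaw": 1},
  {"grip": -1, "slide": [0, 0, 0], "yaw": 1},
  {"grip": -1, "slide": [0, 0, 0], "yaw": 1},
  {"grip": -1, "slide": [0, 0, 0], "yaw": 1},
  {"grip": -1, "slide": [-0.11, 0, 0], "yaw": 0},
  {"grip": -1, "slide": [-0.11, 0, 0], "yaw": 0},
  {"grip": -1, "slide": [-0.11, 0, 0], "yaw": 0},
  {"grip": -1, "slide": [-0.11, 0, 0], "yaw": 0},
  {"grip": -1, "slide": [-0.11, 0, 0], "yaw": 0},
  {"grip": -1, "slide": [-0.11, 0, 0], "yaw": 0},
])

```text
time: 40.87
tcp_pos: [0.5064, -0.5101, 0.5176]
tool_rot: [0.694, 0.72, 0.0, -0.0]
wrist_force: [0.2, -0.1, 0.6]
grip_width: -0.0005
finger_force: 0.0
```

Run:
```python
from h import *
p,a=cur()
p,a=go(p,a,.50,-.51,.43,92)
```

```text
t 40.87 tcp [ 0.5064 -0.5101  0.5176] phi 92.03 F [ 0.2 -0.1  0.6] grip -0.0005 0.0 j7 1.12
yaw tot 0.01 slide tot [ 0.001 -0.021  0.292] rows 3 each [ 0.0004 -0.0071  0.0974]
```

>>> apply_moves([
  {"grip": -1, "slide": [0, -0.02, 0.1], "yaw": 0},
  {"grip": -1, "slide": [0, 0, 0.1], "yaw": 0},
  {"grip": -1, "slide": [0, 0, 0.1], "yaw": 0},
  {"grip": -1, "slide": [0, 0, 0], "yaw": 0},
  {"grip": -1, "slide": [0.08, 0, 0], "yaw": 0},
  {"grip": -1, "slide": [0.08, 0, 0], "yaw": 0},
  {"grip": -1, "slide": [0.06, 0, 0], "yaw": 0},
  {"grip": -1, "slide": [0.06, 0, 0], "yaw": 0},
  {"grip": -1, "slide": [0.06, 0, 0], "yaw": 0},
  {"grip": -1, "slide": [0, 0, 0], "yaw": 0},
])

```text
time: 41.7
tcp_pos: [0.4984, -0.4042, 0.4295]
tool_rot: [0.693, 0.721, 0.002, 0.0]
wrist_force: [-0.6, -0.4, -0.7]
grip_width: 0.0003
finger_force: 0.0
```

Run:
```python
from h import *
p,a=cur()
s=vision.grab_frame("scene")
cv2.imwrite("pics/fl.png",cv2.resize(np.clip(s["color"][100:310,20:300].astype(float)*1.7,0,255).astype(np.uint8),None,fx=2,fy=2)[:,:,::-1])
```

```text
t 41.7 tcp [ 0.4984 -0.4042  0.4295] phi 92.28 F [-0.6 -0.4 -0.7] grip 0.0003 0.0 j7 1.04
```

View pics/fl.png

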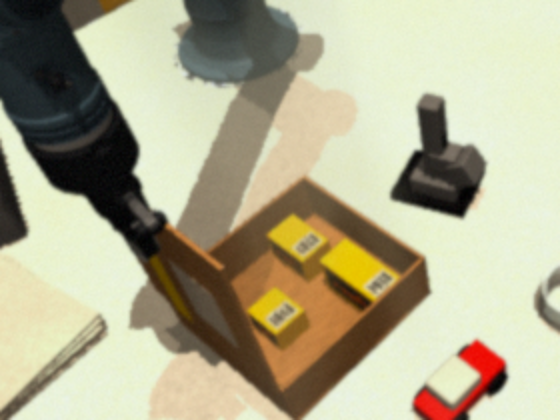

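The hand stands behind the flap at about (150,220), and all three boxes are flat with their labels up. I'll push the flap over.

>>> apply_moves([
  {"grip": -1, "slide": [0.057, 0, 0.003], "yaw": 0},
  {"grip": -1, "slide": [0.057, 0, 0.003], "yaw": 0},
  {"grip": -1, "slide": [0.057, 0, 0.003], "yaw": 0},
  {"grip": -1, "slide": [0.057, 0, 0.003], "yaw": 0},
  {"grip": -1, "slide": [0.05, 0, 0.022], "yaw": 0},
  {"grip": -1, "slide": [0.05, 0, 0.022], "yaw": 0},
  {"grip": -1, "slide": [0.045, 0, 0.03], "yaw": 0},
  {"grip": -1, "slide": [0.045, 0, 0.03], "yaw": 0},
  {"grip": -1, "slide": [0.038, 0, 0.036], "yaw": 0},
  {"grip": -1, "slide": [0.038, 0, 0.036], "yaw": 0},
])

```text
time: 42.58
tcp_pos: [0.4918, -0.2597, 0.372]
tool_rot: [0.695, 0.719, 0.0, 0.002]
wrist_force: [-0.3, -1.6, 0.4]
grip_width: -0.0003
finger_force: 0.5
```

>>> apply_moves([
  {"grip": -1, "slide": [0.033, 0, 0.043], "yaw": 0},
  {"grip": -1, "slide": [0.033, 0, 0.043], "yaw": 0},
  {"grip": -1, "slide": [0.025, 0, 0.046], "yaw": 0},
  {"grip": -1, "slide": [0.025, 0, 0.046], "yaw": 0},
  {"grip": -1, "slide": [0.017, 0, 0.05], "yaw": 0},
  {"grip": -1, "slide": [0.017, 0, 0.05], "yaw": 0},
  {"grip": -1, "slide": [0, 0, 0], "yaw": 0},
  {"grip": -1, "slide": [0, 0, 0], "yaw": 0},
])

```text
time: 43.25
tcp_pos: [0.4897, -0.2138, 0.2873]
tool_rot: [0.695, 0.719, -0.001, -0.001]
wrist_force: [-0.3, 0.2, 0.2]
grip_width: -0.0002
finger_force: 0.0
```

Run:
```python
from h import *
p,a=cur()
s=vision.grab_frame("scene")
cv2.imwrite("pics/fl2.png",cv2.resize(np.clip(s["color"][100:310,20:300].astype(float)*1.7,0,255).astype(np.uint8),None,fx=2,fy=2)[:,:,::-1])
```

```text
t 43.25 tcp [ 0.4897 -0.2138  0.2873] phi 92.02 F [-0.3  0.2  0.2] grip -0.0002 0.0 j7 0.84
```

View pics/fl2.png

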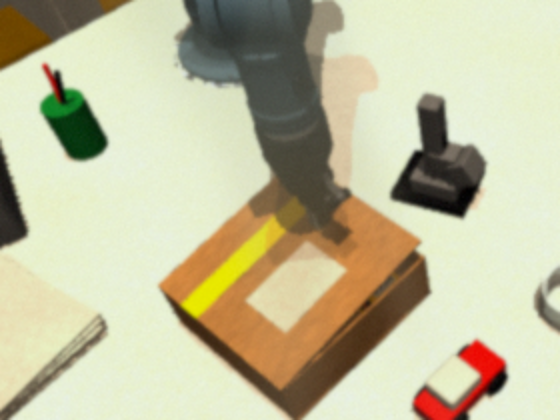

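The flap is down to about 10°, with its free edge at (415,245) still just above the rim. I'll press it shut.

>>> apply_moves([
  {"grip": -1, "slide": [0.005, 0, 0.03], "yaw": 0},
  {"grip": -1, "slide": [0.005, 0, 0.03], "yaw": 0},
  {"grip": -1, "slide": [0, 0, 0.025], "yaw": 0},
  {"grip": -1, "slide": [0, 0, 0.01], "yaw": 0},
  {"grip": -1, "slide": [0, 0, 0.005], "yaw": 0},
  {"grip": -1, "slide": [0, 0, 0], "yaw": 0},
  {"grip": -1, "slide": [0, 0, 0], "yaw": 0},
  {"grip": -1, "slide": [0, 0, 0], "yaw": 0},
])

```text
time: 43.97
tcp_pos: [0.4899, -0.2111, 0.2589]
tool_rot: [0.695, 0.719, 0.001, -0.001]
wrist_force: [-2.8, 2.1, 10.4]
grip_width: -0.0001
finger_force: 5.5
```

>>> apply_moves([
  {"grip": -1, "slide": [0, 0, -0.02], "yaw": 0},
  {"grip": -1, "slide": [0, 0, -0.08], "yaw": 0},
  {"grip": -1, "slide": [0, 0, -0.11], "yaw": 0},
  {"grip": -1, "slide": [0, 0, -0.11], "yaw": 0},
  {"grip": -1, "slide": [0, 0, -0.11], "yaw": 0},
  {"grip": -1, "slide": [0, 0, -0.11], "yaw": 0},
  {"grip": -1, "slide": [0, 0, -0.11], "yaw": 0},
  {"grip": -1, "slide": [0, 0, 0], "yaw": 0},
  {"grip": -1, "slide": [0, 0, 0], "yaw": 0},
])

```text
time: 44.72
tcp_pos: [0.4904, -0.2116, 0.4547]
tool_rot: [0.694, 0.72, 0.002, 0.002]
wrist_force: [-0.1, 0.3, -0.8]
grip_width: -0.0001
finger_force: 0.0
```

Run:
```python
from h import *
p,a=cur()
s=vision.grab_frame("scene")
cv2.imwrite("pics/end.png",cv2.resize(np.clip(s["color"][80:320,80:400].astype(float)*1.7,0,255).astype(np.uint8),None,fx=2.4,fy=2.4)[:,:,::-1])
```

```text
t 44.72 tcp [ 0.4904 -0.2116  0.4547] phi 92.03 F [-0.1  0.3 -0.8] grip -0.0001 0.0 j7 0.63
```

View pics/end.png

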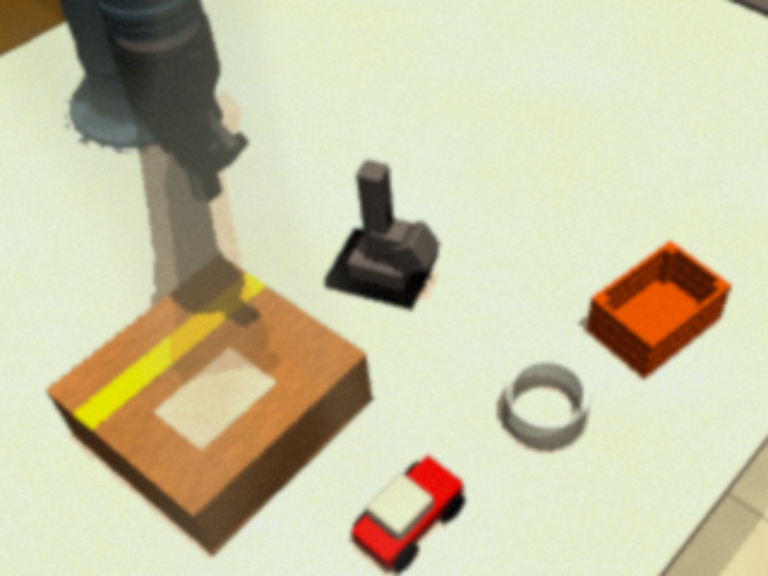

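The flap lies shut flush on the rim at about (210,390). The scanner stands upright in its tray at (380,240), the basket, tape and toy car are untouched, and the arm is clear.

```bash
python3 -c "
from rig import manip
print(manip.finish_job())"
```

```text
the job is handed in; nothing more can be done
None
```

I scanned the three boxed toys on the counter (toy1, toy3, toy4; toy2 was absent) from largest to smallest, put the scanner back upright in its tray, packed the toys flat and label up, shut the flap on the rim, and handed the job in at about 45 s; no verdict came back.

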